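Hang the spice tins on the balance rack

ROBOT

A 7-joint arm with a two-finger parallel gripper is mounted at the origin on the work surface. World frame = base frame: x ahead of the robot, y to its left, z up, the work surface at z = 0. Lengths are in m, angles in degrees, forces in N, time in s.
With the tool pointing down it reaches from about 0.425 to 0.95 m from the base axis. Payload 16.7 kg.
Tool frame: the origin (TCP) lies on the centre line of the jaws, within the pads' length; the fingertips stand 11 mm ahead of it and the grasp point (between the pads) lies 8 mm behind it (finger_overhang is the distance from the TCP to the fingertips, in m); y points along the fingers, z is the direction in which the jaws open and shut, and the axes are right-handed (so a half turn about y gives the same grasp; the last joint's range is limited). The gripper opens to 94 mm and grips with 3 to 60 N. Pads are 16 mm wide; open, the fingers measure 119 mm over their backs; the gripper's body (75 mm by 177 mm) begins 78 mm behind the grasp point.
Start: joints at [-84.884, 24.414, 4.234, 92.017, -1.954, 63.644, -3.845], TCP at [0.16, 0.656, 0.216] pointing down, gripper open.
Joint ranges: [-163.25, 163.25], [-28.42, 122.38], [-70.27, 78.77], [12.13, 141.07], [-58.53, 238.53], [9.26, 117.41], [-156.51, 156.51]. Speed limits (degrees/s): [108.29, 108.29, 136.94, 136.94, 172.46, 172.46, 172.46].

INTERFACE

Orientations are given as a 3x3 rotation matrix whose columns are the frame's x, y, z axes.
In Python, from bench import sense, snapshot, job_done, finger_overhang gives the robot as it stands. The module is installed in compiled form; this text tells all that it offers.
- The arm moves only by the tool arm_command, never from a script. Its arguments are lists of equal length, an entry for each row: "translation": the shift along the tool's x, y, z in cm, a list of three; "roll": the turn about the tool's y in degrees; "jaw": the finger opening in cm, from 0 to 9.4. In form: {"translation": [[tx, ty, tz], ...], "roll": [roll, ...], "jaw": [jaw, ...]}. A call has 1 to 10 rows; each row is the pose to reach, as a shift and turn from the pose measured when the call began, along the tool's axes at that moment; what a row does not reach only later rows make up. A row lasts 1/8 s, in which the tool goes at most 62.5 mm and 10.7 degrees, less where a joint would pass 70% of its speed; a pose out of reach is approached as far as the arm can. A call with a gripper value outside its range is refused whole. The fingers move at their own pace and stop on an object; "newtons" is the grip in N (left out, the last holds). Time passes only in rows, so rows that repeat a pose let the fingers close. It gives the time, the measured TCP pose, the force and the opening at its end, in the units of the state.
- sense(): the state, without advancing time (a new reading comes with each control period).
- snapshot(name): name is "scene" or "side" or "wrist"; returns a dict with "pixels" (384x512x3 uint8, blue, green, red), "depth" (384x512 float32, m along the optical axis (not along the pixel's ray), 0 where there is no reading), "K" (3x3 intrinsics, pixels), "k1" (the pictures are not rectified: a ray, as slopes to the right and down, at radius r is drawn at 1 + k1 r^2 times it, then the intrinsics apply), "eye" and "rotation" of the camera in the world. Camera axes: x right, y down, z forward; pixel columns grow to the right and rows downward; lengths in m; the calibration is good to about 2 mm. A picture is of the moment at which its call begins.
- job_done(): hands the job in, once; it reports no verdict.
The state is a dict: "clock": time; "joint_positions": joint angles; "dq": joint speeds; "effort": joint torques, N m; "ee_pos": TCP position; "eef_rot": TCP orientation; "contact_force": force on the tool from outside, world axes, zero at the start; "torque": the same for the moment, N m; "gripper_width": finger opening in m.
Only numpy, scipy, OpenCV 4.12 (cv2) and the standard library are available. Lean on these libraries where they do the work, as an engineer would, in place of code of your own. Each camera call takes 0.05 s, during which the arm holds its last target.

TASK

Hang the three spice tins by their crooks in the grooves of the pivoting bar, one tin to a groove, so that the bar ends level: the large tin in an outer groove and the two small tins in the two grooves of the other side. Hang them on alternate sides, a small one first, then the large one, then the other small one, so gently that the bar never tips onto its stops, and leave the jam jars and the bowl where they stand.

Things in the scene. Friction and masses are not known exactly. Their poses are not given: they have to be found in the camera images.
- stand: Fixed balance rack: wooden foot 150 x 200 x 16 mm, steel post 20 mm thick, 291 mm tall. Origin on the table directly below the bar's pivot (265 mm up); x away from the robot across the bar, y left along the level bar. The post stands at x = +32 mm, the foot spans x = -45 to +105 mm. Yaw within 0.2 rad.
- beam (a joint): Tilt of the bar about the stand's x, rad: 0 level, positive = left (+y) end up. A soft damped spring (1.8 N m/rad, 0.5 N m s/rad) levels it. One small tin tips it about 0.10 (inner groove) or 0.16 (outer). The large tin alone in an outer groove, or both small tins on a side with nothing opposite, bring it to its stop (0.22; counts from 0.20). 1 N at an outer groove: 0.09.
- left_outer (a point): Middle of a groove, on the bar's centre line, left (+y) end, 155 mm from the pivot. Moves with the bar; axes x across it away from the robot, y left along it. The bar is a wooden rod 380 mm long, 20 mm thick, in front of the post; in each of its four grooves (30 mm long) it is 10 mm thick.
- left_inner (a point): Middle of a groove, on the bar's centre line, left (+y) half, 95 mm from the pivot. Moves with the bar; axes x across it away from the robot, y left along it. The bar is a wooden rod 380 mm long, 20 mm thick, in front of the post; in each of its four grooves (30 mm long) it is 10 mm thick.
- right_inner (a point): Middle of a groove, on the bar's centre line, right (-y) half, 95 mm from the pivot. Moves with the bar; axes x across it away from the robot, y left along it. The bar is a wooden rod 380 mm long, 20 mm thick, in front of the post; in each of its four grooves (30 mm long) it is 10 mm thick.
- right_outer (a point): Middle of a groove, on the bar's centre line, right (-y) end, 155 mm from the pivot. Moves with the bar; axes x across it away from the robot, y left along it. The bar is a wooden rod 380 mm long, 20 mm thick, in front of the post; in each of its four grooves (30 mm long) it is 10 mm thick.
- small_a: Small closed steel spice tin, body 48 mm in diameter (lid 3 mm wider), 46 mm high, 200 g within 3 per cent, upright on the table, yaw within 0.5 rad. Origin at the centre of its underside, z up. A strap crook stands on the lid and a wooden grip tab on the crook. One of two alike.
- small_a_crook (a point): Middle of the underside of the crook's top, 98 mm above the tin's origin, 52 above its lid; tin's axes. Strap 18 (y) x 5 mm: leg at x = -13.5, tip at +13.5 mm turned down 12 mm; 22 mm wide inside, open to +x below the tip. Hung, this point is 5 mm above the groove's centre line. Bring it to the bar from the robot's side raised 25 mm (18 to 30), move across, lower.
- small_a_grip (a point): Point to grasp on the tab's axis, 129 mm above the tin's origin, 9 mm below the tab's top. The tab is 10 mm (x) by 18 mm (y) and 40 mm tall, above the crook; pinch it across the tin's x, from above.
- small_b: Small closed steel spice tin, body 48 mm in diameter (lid 3 mm wider), 46 mm high, 200 g within 3 per cent, upright on the table, yaw within 0.5 rad. Origin at the centre of its underside, z up. A strap crook stands on the lid and a wooden grip tab on the crook. One of two alike.
- small_b_crook (a point): Middle of the underside of the crook's top, 98 mm above the tin's origin, 52 above its lid; tin's axes. Strap 18 (y) x 5 mm: leg at x = -13.5, tip at +13.5 mm turned down 12 mm; 22 mm wide inside, open to +x below the tip. Hung, this point is 5 mm above the groove's centre line. Bring it to the bar from the robot's side raised 25 mm (18 to 30), move across, lower.
- small_b_grip (a point): Point to grasp on the tab's axis, 129 mm above the tin's origin, 9 mm below the tab's top. The tab is 10 mm (x) by 18 mm (y) and 40 mm tall, above the crook; pinch it across the tin's x, from above.
- large: The large closed steel spice tin, body 64 mm in diameter (lid 3 mm wider), 58 mm high, 323 g within 3 per cent, upright on the table, yaw within 0.5 rad. Origin at the centre of its underside, z up. A strap crook stands on the lid and a wooden grip tab on the crook. In an outer groove it balances both small tins in the two grooves of the other side.
- large_crook (a point): Middle of the underside of the crook's top, 110 mm above the tin's origin, 52 above its lid; tin's axes. Strap 18 (y) x 5 mm: leg at x = -13.5, tip at +13.5 mm turned down 12 mm; 22 mm wide inside, open to +x below the tip. Hung, this point is 5 mm above the groove's centre line. Bring it to the bar from the robot's side raised 25 mm (18 to 30), move across, lower.
- large_grip (a point): Point to grasp on the tab's axis, 141 mm above the tin's origin, 9 mm below the tab's top. The tab is 10 mm (x) by 18 mm (y) and 40 mm tall, above the crook; pinch it across the tin's x, from above.
- jam_a: Bystander: a jam jar, 66 mm in diameter, 95 mm high; origin at the centre of its underside.
- jam_b: Bystander: a jam jar, 66 mm in diameter, 95 mm high; origin at the centre of its underside.
- bowl: Bystander: a white bowl, 100 mm in diameter, 45 mm high, to the right of the rack; origin at the centre of its underside.
Not all that is in view belongs to the job. Leave any pink look-alike of the large alone.

How it is judged (in metres and radians):
On the way, in this order (a step that is already met when the one before it is completed fails the run):
1. a small tin hangs in a groove, let go, while the large tin is not yet hung (((distance between small_a_crook and left_outer below 0.016 m or distance between small_a_crook and left_inner below 0.016 m or distance between small_a_crook and right_inner below 0.016 m or distance between small_a_crook and right_outer below 0.016 m) or (distance between small_b_crook and left_outer below 0.016 m or distance between small_b_crook and left_inner below 0.016 m or distance between small_b_crook and right_inner below 0.016 m or distance between small_b_crook and right_outer below 0.016 m)) and not (distance between large_crook and left_outer below 0.016 m or distance between large_crook and left_inner below 0.016 m or distance between large_crook and right_inner below 0.016 m or distance between large_crook and right_outer below 0.016 m) and contact force between the fingers and small_a below 0.05 N and contact force between the fingers and small_b below 0.05 N), for 0.2 s.
2. the large tin hangs in a groove, let go, with only one small tin hung ((distance between large_crook and left_outer below 0.016 m or distance between large_crook and left_inner below 0.016 m or distance between large_crook and right_inner below 0.016 m or distance between large_crook and right_outer below 0.016 m) and not ((distance between small_a_crook and left_outer below 0.016 m or distance between small_a_crook and left_inner below 0.016 m or distance between small_a_crook and right_inner below 0.016 m or distance between small_a_crook and right_outer below 0.016 m) and (distance between small_b_crook and left_outer below 0.016 m or distance between small_b_crook and left_inner below 0.016 m or distance between small_b_crook and right_inner below 0.016 m or distance between small_b_crook and right_outer below 0.016 m)) and contact force between the fingers and large below 0.05 N), for 0.2 s.
At the end, for the whole second after the job is handed in: All three tins hang at rest in grooves (crook centre within 16 mm of a groove's centre) and the bar is at rest, level within 0.04 rad ((distance between small_a_crook and left_outer below 0.016 m or distance between small_a_crook and left_inner below 0.016 m or distance between small_a_crook and right_inner below 0.016 m or distance between small_a_crook and right_outer below 0.016 m) and (distance between small_b_crook and left_outer below 0.016 m or distance between small_b_crook and left_inner below 0.016 m or distance between small_b_crook and right_inner below 0.016 m or distance between small_b_crook and right_outer below 0.016 m) and (distance between large_crook and left_outer below 0.016 m or distance between large_crook and left_inner below 0.016 m or distance between large_crook and right_inner below 0.016 m or distance between large_crook and right_outer below 0.016 m) and value of joint beam between -0.04 and 0.04 rad and velocity of joint beam between -0.06 and 0.06 rad/s and linear speed of each of small_a, small_b, large below 0.04 m/s); the robot touches nothing.
It fails at once if the bar tips onto a stop (beyond 0.20 rad) (value of joint beam above 0.2 rad or value of joint beam below -0.2 rad).
It fails at once if a jar or the bowl is shifted by more than 30 mm (distance of any of jam_a, jam_b, bowl from where it was at the start of the episode above 0.03 m).
It also fails if it takes over 70 s, if anything falls off the work surface, if the arm or the gripper's body presses on something with over 40 N, if the wrist force passes 120 N, or if a joint passes its speed limit or range.

## Working session

There is one attempt and no reset: what is moved stays moved. The work goes in short steps, Python scripts to look and compute and a tool call to move; the robot and the scene stay as the last step left them, time stands still between calls to the robot, and variables do not carry over. Pictures are saved under pics/ and viewed, and the job is handed in when it is done.

Besides the shell and the picture viewer there is one more tool, called after "Call:" as name([rows], argument=value, ...), one row to a line, values as JSON. arm_command: Moves the arm, as the interface text tells. Its arguments: {"type":"object","properties":{"translation":{"type":"array","items":{"type":"array","items":{"type":"number"}}},"roll":{"type":"array","items":{"type":"number"}},"jaw":{"type":"array","items":{"type":"number"}},"newtons":{"type":"number"}},"required":["translation","roll","jaw"]}

```bash
mkdir -p pics; python3 - <<'E'
from bench import *
import cv2,numpy as np,pickle
s=sense()
for k,v in s.items(): print(k,np.round(v,4).tolist())
print(finger_overhang)
for n in("scene","side","wrist"):
    d=snapshot(n); cv2.imwrite(f"pics/{n}0.png",d["pixels"]); pickle.dump(d,open(f"{n}0.pkl","wb"))
    print(n,d["K"].tolist(),d["k1"],d["eye"],np.round(d["rotation"],3).tolist())
E
```

```text
clock 0.0
joint_positions [-84.8836, 24.4485, 4.2318, 92.0506, -1.9566, 63.6456, -3.8436]
dq [0.0827, 0.0251, -0.0281, -0.0099, 0.073, -0.0221, 0.0021]
effort [0.0001, -93.5845, 3.6666, -45.4164, -0.0488, 0.0204, 0.0001]
ee_pos [0.1596, 0.6554, 0.2158]
eef_rot [[0.9716, -0.0003, 0.2366], [-0.2366, -0.0012, 0.9716], [0.0001, -1.0, -0.0013]]
contact_force [-0.6543, 0.9246, 0.3616]
torque [-0.0421, -0.0177, -0.0136]
gripper_width 0.0935
0.011
scene [[457.96140372174284, 0.0, 254.18241608723145], [0.0, 457.96140372174284, 193.23083926172333], [0.0, 0.0, 1.0]] -0.1267363257041035 [1.6194699  0.00731278 1.07676307] [[0.01, 0.629, -0.777], [1.0, -0.017, -0.002], [-0.014, -0.777, -0.629]]
side [[358.4763119100778, 0.0, 256.863690081204], [0.0, 358.4763119100778, 189.6096608931829], [0.0, 0.0, 1.0]] 0.01471148849596937 [ 0.418762   -0.60236789  0.80297732] [[0.99, -0.085, 0.111], [-0.139, -0.709, 0.692], [0.02, -0.701, -0.713]]
wrist [[301.4165422024056, 0.0, 254.6787743693393], [0.0, 301.4165422024056, 191.69201986017984], [0.0, 0.0, 1.0]] -0.05500994645477173 [0.0814199  0.67646629 0.38444468] [[0.236, 0.933, 0.271], [0.972, -0.226, -0.068], [-0.002, 0.279, -0.96]]
```

View pics/scene0.png

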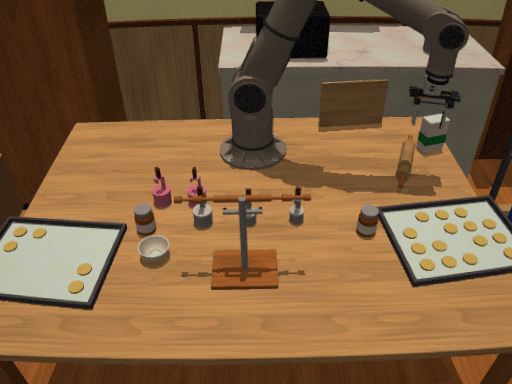

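View pics/side0.png

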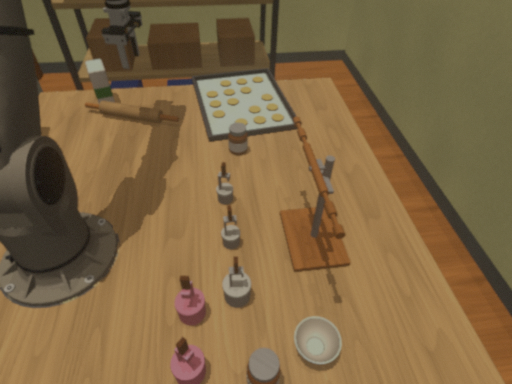

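View pics/wrist0.png

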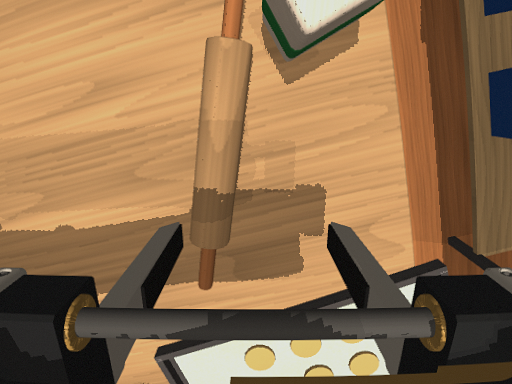

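The scene view shows the large tin at about (203,215) and the small tins at (250,213) and (297,213). The bar runs across at row 198, and the pink look-alikes are at (162,195) and (196,185). The side view shows the small tins at (225,185) and (231,232), the large tin at (237,285), and the bar from (297,122) to (340,232).

```bash
cat > h.py <<'E'
import numpy as np,cv2,pickle
from bench import *
def cloud(d):
    Z=d["depth"].astype(float);h,w=Z.shape
    K=d["K"];u,v=np.meshgrid(np.arange(w),np.arange(h))
    dist=np.array([d["k1"],0,0,0,0.])
    p=cv2.undistortPoints(np.stack([u.ravel(),v.ravel()],1).astype(float)[:,None],K,dist)[:,0]
    P=np.c_[p*Z.ravel()[:,None],Z.ravel()]@np.array(d["rotation"]).T+d["eye"]
    P[Z.ravel()==0]=np.nan
    return P.reshape(h,w,3)
def proj(d,X):
    X=(np.atleast_2d(X)-d["eye"])@np.array(d["rotation"])
    return cv2.projectPoints(X,np.zeros(3),np.zeros(3),d["K"],np.array([d["k1"],0,0,0,0.]))[0][:,0]
def ray(d,uv):
    p=cv2.undistortPoints(np.array([[uv]],float),d["K"],np.array([d["k1"],0,0,0,0.]))[0,0]
    r=np.array(d["rotation"])@np.r_[p,1];return np.array(d["eye"]),r
def onplane(d,uv,z):
    e,r=ray(d,uv);return e+r*(z-e[2])/r[2]
def take(n,tag):
    d=snapshot(n);cv2.imwrite(f"pics/{n}{tag}.png",d["pixels"]);pickle.dump(d,open(f"{n}{tag}.pkl","wb"));return d
def load(n,tag): return pickle.load(open(f"{n}{tag}.pkl","rb"))
def crop(d,x0,x1,y0,y1,s,name):
    cv2.imwrite("pics/"+name+".png",cv2.resize(d["pixels"][y0:y1,x0:x1],None,fx=s,fy=s,interpolation=cv2.INTER_NEAREST))
E
python3 - <<'E'
from h import *
a=load("scene","0");b=load("side","0")
crop(a,130,330,165,295,4,"sc_crop0");crop(b,160,360,110,310,3,"sd_crop0")
for n,d in(("scene",a),("side",b)):
    P=cloud(d)
    print(n,"table z",np.nanmedian(P[250:300,130:200,2]) if n=="scene" else np.nanmedian(P[180:240,120:180,2]))
    for uv in ([(203,222),(250,218),(297,218),(245,270),(290,196),(185,199),(144,225),(153,245),(368,218)] if n=="scene" else [(224,195),(231,240),(236,292),(300,135),(335,215),(320,335),(264,365),(238,138)]):
        print(uv,np.round(P[uv[1],uv[0]],3))
E
```

```text
scene table z 0.0010166937956204158
(203, 222) [ 0.478 -0.17   0.031]
(250, 218) [ 0.47  -0.011  0.039]
(297, 218) [0.465 0.149 0.03 ]
(245, 270) [ 0.684 -0.027  0.018]
(290, 196) [0.645 0.104 0.276]
(185, 199) [ 0.641 -0.187  0.268]
(144, 225) [ 0.51  -0.363  0.051]
(153, 245) [ 0.569 -0.328  0.016]
(368, 218) [0.53  0.372 0.084]
side table z 0.0006675126135473608
(224, 195) [0.439 0.124 0.043]
(231, 240) [ 0.445 -0.04   0.043]
(236, 292) [ 0.443 -0.198  0.06 ]
(300, 135) [0.631 0.08  0.276]
(335, 215) [ 0.646 -0.17   0.267]
(320, 335) [ 0.619 -0.298  0.011]
(264, 365) [ 0.479 -0.372  0.096]
(238, 138) [0.504 0.352 0.072]
```

View pics/sc_crop0.png

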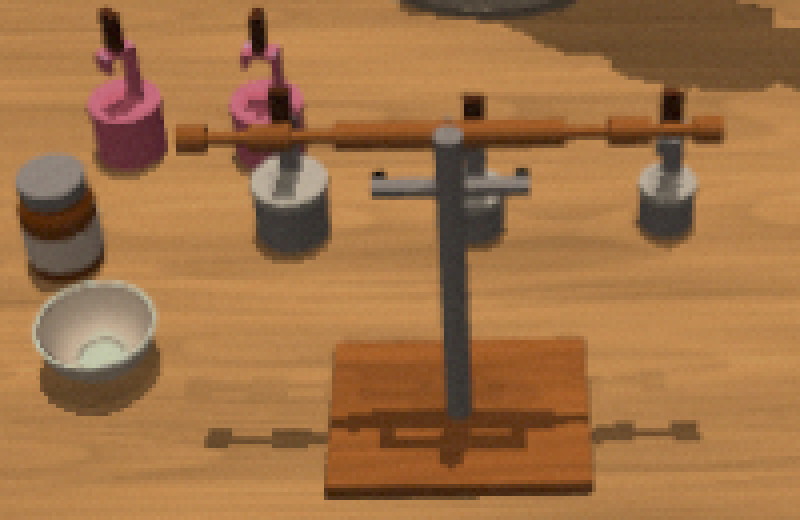

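View pics/sd_crop0.png

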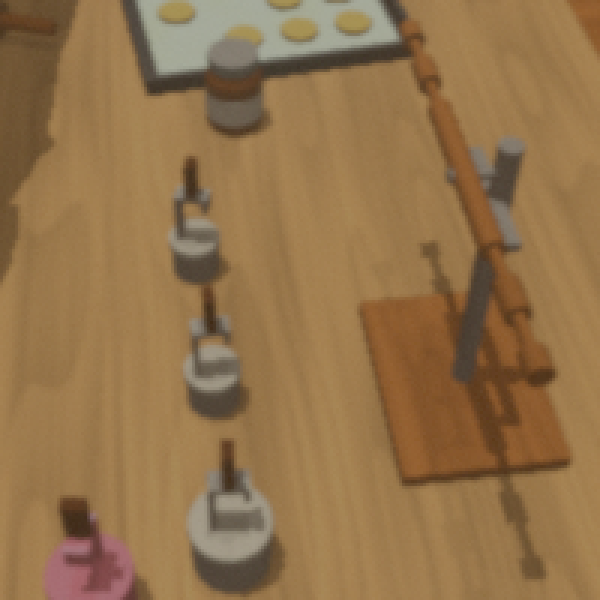

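```bash
cat > tins.py <<'E'
from h import *
from scipy.optimize import least_squares
def fitcirc(Q,R,c0):
    f=lambda c:np.hypot(Q[:,0]-c[0],Q[:,1]-c[1])-R
    r=least_squares(f,c0,loss="soft_l1",f_scale=.002);return r.x,np.sqrt(np.mean(r.fun**2))
E
python3 - <<'E'
from tins import *
Ps=[];
for n in("scene","side"):
    d=load(n,"0");Ps.append((cloud(d),d["pixels"].astype(int)))
for nm,c,R,h in(("S1",(.445,.143),.024,.046),("S2",(.445,-.018),.024,.046),("L",(.45,-.178),.032,.058)):
    for P,I in Ps:
        near=(np.hypot(P[...,0]-c[0],P[...,1]-c[1])<.06)
        B=P[near&(P[...,2]>.008)&(P[...,2]<h-.006)]
        x,e=fitcirc(B,R,c)
        lid=P[near&(abs(P[...,2]-h)<.003)]
        T=near&(P[...,2]>h+.065)&(P[...,2]<h+.1)
        T2=P[T]
        print(nm,"body",len(B),x.round(4),round(e,4),"lid",len(lid),lid.mean(0).round(4),"tab",len(T2),T2.mean(0).round(4),T2.min(0).round(3),T2.max(0).round(3))
# bar
for P,I in Ps:
    m=(P[...,2]>.25)&(P[...,2]<.29)&(P[...,0]>.58)&(P[...,0]<.72)&(abs(P[...,1])<.25)&(I[...,2]>1.6*I[...,0])
    Q=P[m]; l=cv2.fitLine(Q.astype(np.float32),cv2.DIST_HUBER,0,.01,.01).ravel();print("bar",len(Q),l.round(4),Q.min(0).round(3),Q.max(0).round(3))
    m=(P[...,2]>.013)&(P[...,2]<.02)&(P[...,0]>.5)&(P[...,0]<.85)&(abs(P[...,1])<.2)&(I[...,2]>1.6*I[...,0])
    Q=P[m];r=cv2.minAreaRect(Q[:,:2].astype(np.float32)*1000);print("foot",r)
E
```

```text
S1 body 91 [0.441 0.15 ] 0.0047 lid 87 [0.4462 0.1494 0.0459] tab 48 [0.4452 0.1492 0.1314] [0.436 0.14  0.114] [0.453 0.16  0.146]
S1 body 109 [0.441  0.1492] 0.0012 lid 153 [0.442  0.1454 0.0465] tab 56 [0.4411 0.1444 0.1305] [0.435 0.137 0.111] [0.448 0.158 0.145]
S2 body 62 [ 0.4439 -0.0144] 0.0024 lid 24 [ 0.4531 -0.0081  0.0457] tab 31 [ 0.4477 -0.0143  0.1351] [ 0.442 -0.022  0.124] [ 0.456 -0.005  0.146]
S2 body 121 [ 0.4444 -0.0149] 0.0008 lid 213 [ 0.4454 -0.0175  0.0465] tab 63 [ 0.4444 -0.021   0.1327] [ 0.439 -0.027  0.111] [ 0.45  -0.008  0.146]
L body 166 [ 0.4444 -0.1736] 0.002 lid 142 [ 0.4494 -0.1737  0.0579] tab 51 [ 0.4477 -0.1731  0.1412] [ 0.437 -0.183  0.123] [ 0.454 -0.164  0.158]
L body 211 [ 0.4451 -0.1737] 0.0006 lid 486 [ 0.4455 -0.1792  0.0586] tab 73 [ 0.4446 -0.1789  0.1476] [ 0.44  -0.185  0.124] [ 0.45  -0.166  0.158]
bar 786 [-0.0036  1.      0.001   0.6443 -0.0281  0.2698] [ 0.626 -0.218  0.255] [0.654 0.16  0.279]
foot ((671.510498046875, -27.87628936767578), (200.39027404785156, 152.07693481445312), 89.9313735961914)
bar 1096 [ 0.0035  1.      0.0065  0.6374 -0.0605  0.2726] [ 0.626 -0.22   0.251] [0.68  0.161 0.287]
foot ((669.9266357421875, -29.62616729736328), (152.10838317871094, 201.2289581298828), 0.42148134112358093)
```

Call:
arm_command([
  [38.3,0,-38.5],
  [38.3,0,-38.5],
  [38.3,0,-38.5],
  [38.3,0,-38.5],
  [38.3,0,-38.5],
  [38.3,0,-38.5],
  [38.3,0,-38.5],
  [38.3,0,-38.5],
  [38.3,0,-38.5],
  [38.3,0,-38.5],
], roll=[10,20,30,40,50,60,70,76.3,76.3,76.3], jaw=[5,5,5,5,5,5,5,5,5,5], newtons=25)

```text
clock: 1.4
ee_pos: [0.4419, 0.1879, 0.2165]
eef_rot: [[-0.005, 0.0, 1.0], [-1.0, -0.001, -0.005], [0.001, -1.0, 0.0]]
contact_force: [-0.0, 0.9, 0.5]
gripper_width: 0.0501
```

```bash
python3 - <<'E'
from h import *
d=take("wrist","1");s=sense();print(s["clock"],s["joint_positions"],s["ee_pos"],s["eef_rot"].tolist(),s["contact_force"])
E
```

```text
1.45 [-60.27021834   5.90905786  31.76316374 117.73854902  -3.64384937
  57.3191117  -26.80071694] [0.4410446  0.18984436 0.21636212] [[-0.002241694344592004, -0.00018283104381659773, 0.9999974706864386], [-0.9999970826146627, -0.0008993527108687952, -0.002241857904662315], [0.0008997603173445809, -0.9999995788686669, -0.00018081443654225334]] [ 0.18595994  1.2866081  -0.33365527]
```

View pics/wrist1.png

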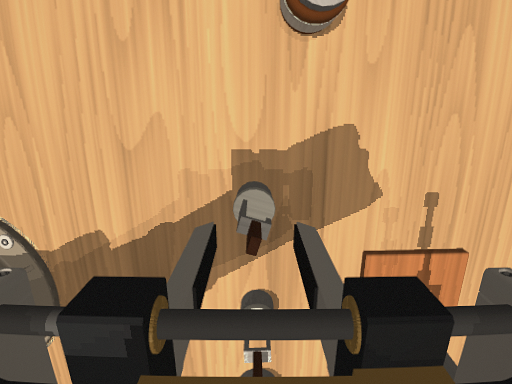

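```bash
python3 - <<'E'
from h import *
d=load("wrist","1");print(d["eye"])
crop(d,200,310,170,270,7,"w1")
P=cloud(d)
for z0,z1 in((.134,.142),(.098,.107)):
    m=(P[...,2]>z0)&(P[...,2]<z1)&(np.hypot(P[...,0]-.441,P[...,1]-.15)<.03)
    Q=P[m];r=cv2.minAreaRect((Q[:,:2]*1000).astype(np.float32));print(z0,len(Q),Q.mean(0),r)
E
```

```text
[0.44339322 0.27129619 0.38497385]
0.134 59 [0.44141887 0.15651133 0.13797583] ((441.6838684082031, 152.03305053710938), (15.99448299407959, 9.782421112060547), 72.36868286132812)
0.098 389 [0.44071595 0.15274562 0.10312547] ((441.5007019042969, 150.78652954101562), (18.580810546875, 32.20838928222656), 73.46607208251953)
```

View pics/w1.png

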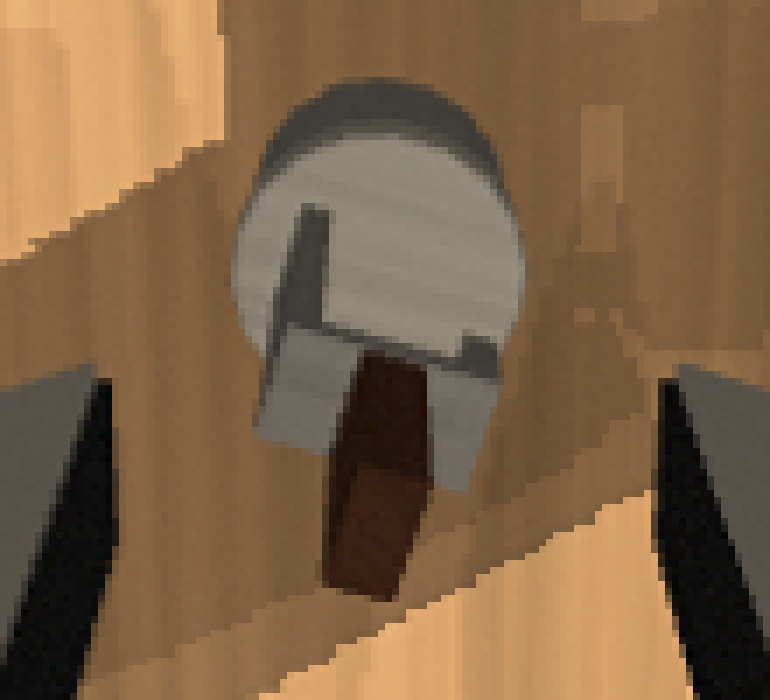

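Call:
arm_command([
  [3.9,0,0.03],
  [3.9,3,0.03],
  [3.9,7,0.03],
  [3.9,9.4,0.03],
  [3.9,9.4,0.03],
  [3.9,9.4,0.03],
], roll=[9,16.4,16.4,16.4,16.4,16.4], jaw=[5,5,5,5,5,5])

```text
clock: 2.2
ee_pos: [0.4414, 0.1514, 0.1231]
eef_rot: [[-0.284, 0.0, 0.959], [-0.959, -0.001, -0.284], [0.001, -1.0, 0.0]]
contact_force: [0.3, -0.6, -0.2]
gripper_width: 0.0501
```

```bash
python3 - <<'E'
from h import *
d=take("wrist","2");s=sense();print(s["clock"],s["joint_positions"],s["ee_pos"],s["eef_rot"].tolist(),s["contact_force"])
d=take("side","2");crop(d,160,310,120,270,4,"s2")
E
```

```text
2.25 [-56.21520629  13.12806208  33.61091277 124.76505941 -10.27922295
  44.66563017 -32.44543497] [0.44161091 0.15147825 0.12335522] [[-0.2838449157251699, 0.0007645358920159439, 0.9588698969630034], [-0.9588701736037241, 1.600642139204485e-05, -0.2838450103788305], [-0.00023235777383518138, -0.9999997076142895, 0.0007285473221724432]] [ 0.0413727   0.72183199 -0.67211357]
```

View pics/wrist2.png

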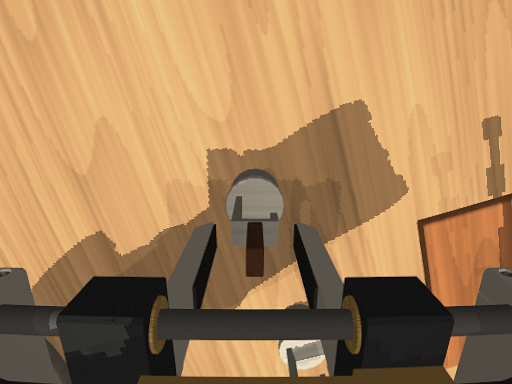

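View pics/s2.png

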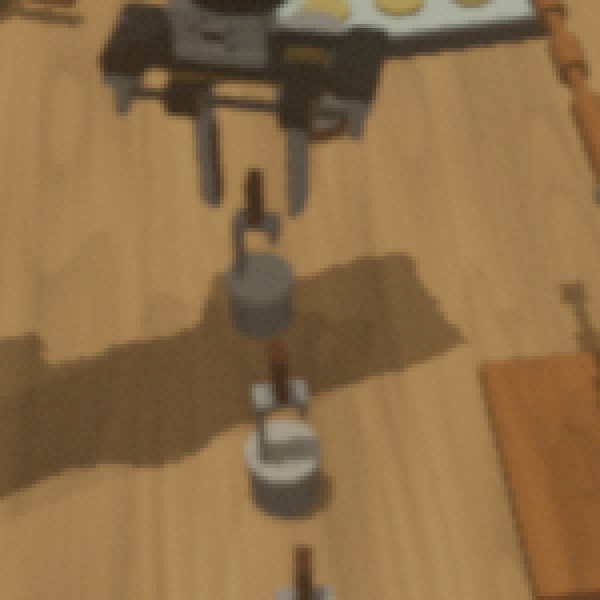

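The wrist view shows the tab at (255,250), centred and square between the fingers. I'm closing the jaws.

Call:
arm_command([
  [0,0.1,0],
  [0,0.1,0],
  [0,0.1,0],
  [0,0.1,0],
  [0,0.1,0],
  [0,-1.5,0],
  [0,-4,0],
  [0,-4,0],
], roll=[0,0,0,0,0,0,0,0], jaw=[0.6,0.6,0.6,0.6,0.6,0.6,0.6,0.6], newtons=30)

```text
clock: 3.3
ee_pos: [0.4426, 0.1518, 0.1653]
eef_rot: [[-0.284, 0.003, 0.959], [-0.959, 0.002, -0.284], [-0.003, -1.0, 0.003]]
contact_force: [0.0, 0.8, -2.5]
gripper_width: 0.0097
```

```bash
python3 - <<'E'
from h import *
d=take("wrist","3");s=sense();print(s["clock"],s["gripper_width"],s["ee_pos"],s["contact_force"])
d=take("side","3");crop(d,160,310,70,220,4,"s3")
E
```

```text
3.35 0.009603955310263248 [0.44201163 0.15174743 0.16426349] [ 0.33044727  0.3545394  -2.10486434]
```

View pics/s3.png

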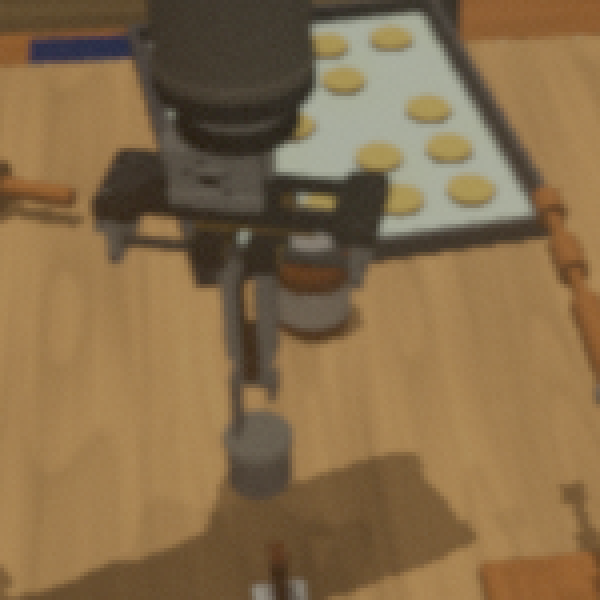

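View pics/wrist3.png

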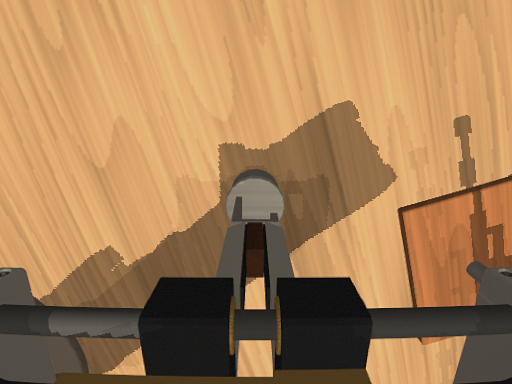

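Call:
arm_command([
  [0,-4,0],
  [0,-8,0],
  [0,-12,0],
  [0,-15.5,0],
  [-0.4,-15.5,3.5],
  [-0.8,-15.5,7],
  [-1.3,-15.5,11],
  [-1.8,-15.5,15],
  [-1.8,-15.5,15],
  [-1.8,-15.5,15],
], roll=[0,0,0,0,-5,-10,-14,-16.4,-16.4,-16.4], jaw=[0.6,0.6,0.6,0.6,0.6,0.6,0.6,0.6,0.6,0.6])

```text
clock: 4.65
ee_pos: [0.5897, 0.1259, 0.3177]
eef_rot: [[-0.002, -0.0, 1.0], [-1.0, -0.0, -0.002], [0.0, -1.0, -0.0]]
contact_force: [0.2, -0.1, -1.6]
gripper_width: 0.0096
```

```bash
python3 - <<'E'
from h import *
d=take("wrist","4");s=sense();print(s["clock"],s["gripper_width"],s["ee_pos"],s["eef_rot"].round(3).tolist(),s["contact_force"],s["joint_positions"])
crop(d,130,400,120,320,2.9,"w4")
d=take("side","4");crop(d,220,370,60,210,4,"s4")
d=take("scene","4");crop(d,200,350,130,250,5,"c4")
E
```

```text
4.7 0.010149745600022476 [0.58953475 0.12618875 0.31815122] [[-0.002, 0.0, 1.0], [-1.0, 0.001, -0.002], [-0.001, -1.0, 0.0]] [-0.29256441 -0.46058821 -2.77130744] [-50.74128749  15.77696958  40.91175514  96.11286572 -10.82657733
  72.11916126  -7.65665806]
```

View pics/s4.png

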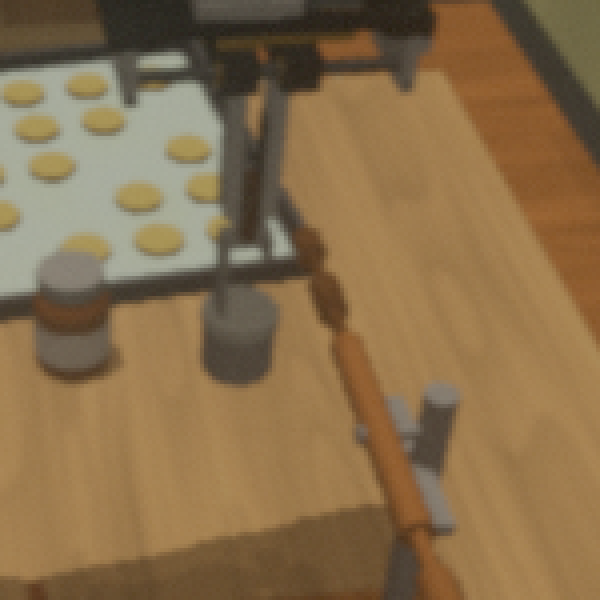

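View pics/c4.png

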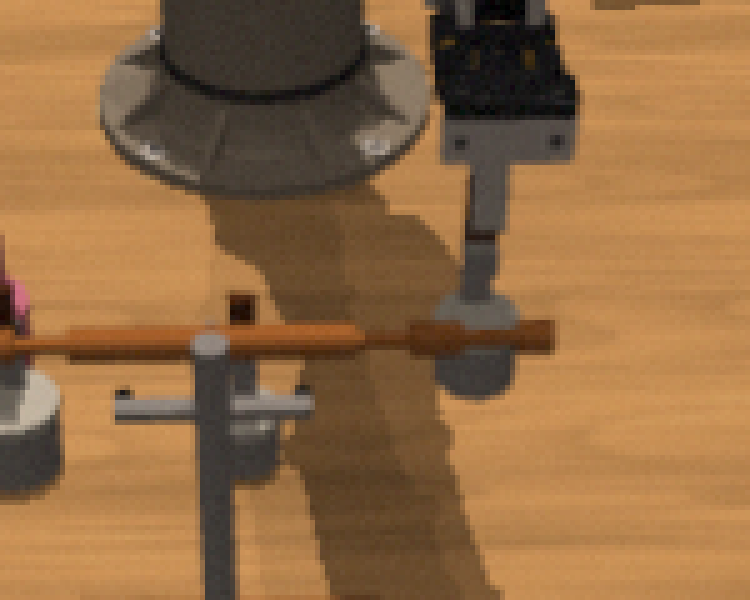

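View pics/wrist4.png

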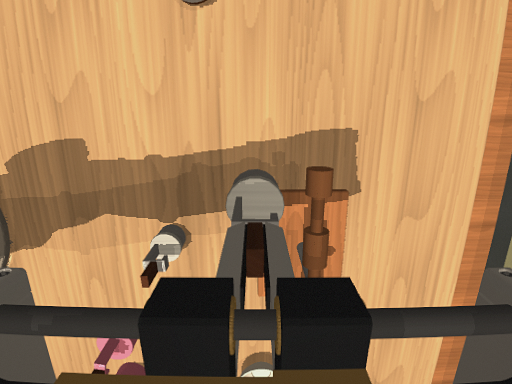

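The wrist view shows the bar's end knob at (319,182), the outer groove at (318,212), and the crook at (255,212), still on the robot's side. Next I'll measure both from this view.

```bash
cat > bar.py <<'E'
from h import *
import sys
def bar(d,y0=-.25,y1=.2):
    P=cloud(d);I=d["pixels"].astype(int)
    m=(P[...,2]>.22)&(P[...,2]<.32)&(P[...,0]>.62)&(P[...,0]<.665)&(P[...,1]>y0)&(P[...,1]<y1)&(I[...,2]>1.5*I[...,0])
    return P[m]
def sections(d,lo,hi,st=.006):
    Q=bar(d)
    for y in np.arange(lo,hi,st):
        q=Q[(Q[:,1]>=y)&(Q[:,1]<y+st)]
        if len(q)>5: print(round(y+st/2,3),len(q),"x",np.percentile(q[:,0],[3,97]).round(4),"ztop",np.percentile(q[:,2],95).round(4))
E
python3 - <<'E'
from bar import *
d=load("wrist","4");sections(d,.07,.18,.005)
P=cloud(d)
s=(.5895,.126)
m=(abs(P[...,2]-.2985)<.003)&(np.hypot(P[...,0]-s[0],P[...,1]-s[1])<.03)
Q=P[m];print(len(Q),Q.mean(0),cv2.minAreaRect((Q[:,:2]*1000).astype(np.float32)))
m=(abs(P[...,2]-.243)<.004)&(np.hypot(P[...,0]-s[0],P[...,1]-s[1])<.03)
Q=P[m];print(len(Q),Q.mean(0),cv2.minEnclosingCircle((Q[:,:2]*1000).astype(np.float32)))
E
```

```text
0.073 38 x [0.635  0.6438] ztop 0.2708
0.078 53 x [0.6348 0.6436] ztop 0.2711
0.083 72 x [0.6298 0.6473] ztop 0.2756
0.088 137 x [0.6299 0.6479] ztop 0.276
0.093 139 x [0.6299 0.6483] ztop 0.2758
0.098 148 x [0.6297 0.6476] ztop 0.2759
0.103 149 x [0.6297 0.6479] ztop 0.2761
0.108 147 x [0.6297 0.6479] ztop 0.2758
0.113 230 x [0.6302 0.6479] ztop 0.2755
0.118 80 x [0.6345 0.6434] ztop 0.2711
0.123 77 x [0.6347 0.644 ] ztop 0.2708
0.128 80 x [0.6347 0.6435] ztop 0.2708
0.133 79 x [0.6344 0.6434] ztop 0.271
0.138 86 x [0.6347 0.6438] ztop 0.2709
0.143 94 x [0.6296 0.647 ] ztop 0.2758
0.148 172 x [0.6296 0.6477] ztop 0.2757
0.153 178 x [0.6296 0.648 ] ztop 0.2759
0.158 182 x [0.6295 0.6474] ztop 0.2756
0.163 219 x [0.6298 0.6477] ztop 0.2759
179 [0.59057073 0.13330938 0.29820504] ((590.636962890625, 132.37600708007812), (31.771575927734375, 3.8236467838287354), 0.1850523203611374)
1832 [0.5914795  0.13133324 0.24162668] ((590.3709106445312, 125.04774475097656), 25.38035011291504)
```

Call:
arm_command([
  [-0.1,0,1.6],
  [-0.1,0,3.2],
  [-0.1,0,4.85],
  [-0.1,0,4.85],
  [-0.1,0,4.85],
  [-0.1,1,4.85],
  [-0.1,1.8,4.85],
  [-0.1,1.8,4.85],
], roll=[0,0,0,0,0,0,0,0], jaw=[0.6,0.6,0.6,0.6,0.6,0.6,0.6,0.6])

```text
clock: 5.8
ee_pos: [0.6375, 0.1275, 0.2999]
eef_rot: [[-0.001, -0.0, 1.0], [-1.0, 0.001, -0.001], [-0.001, -1.0, -0.0]]
contact_force: [0.7, -0.3, -1.4]
gripper_width: 0.0099
```

```bash
python3 - <<'E'
from bar import *
d=take("wrist","5");s=sense();print(s["clock"],s["gripper_width"],s["ee_pos"],s["contact_force"])
crop(d,170,340,140,280,4.5,"w5")
sections(d,.08,.18,.01)
P=cloud(d)
c=s["ee_pos"]
m=(abs(P[...,2]-(c[2]-.019))<.003)&(np.hypot(P[...,0]-c[0],P[...,1]-c[1])<.03)&(P[...,1]>c[1]+.001)
Q=P[m];print(len(Q),Q.mean(0),Q.min(0),Q.max(0))
E
```

```text
5.85 0.009592545688795827 [0.63782624 0.12750429 0.30051914] [ 0.72754426 -0.45510855 -1.36480232]
0.085 130 x [0.6321 0.6447] ztop 0.2759
0.125 23 x [0.6332 0.6458] ztop 0.32
0.135 584 x [0.6336 0.6435] ztop 0.3188
0.145 302 x [0.6299 0.6486] ztop 0.2759
0.155 402 x [0.63   0.6484] ztop 0.2758
0.165 263 x [0.6307 0.648 ] ztop 0.2757
162 [0.63863017 0.13492601 0.28094886] [0.6226051  0.13252895 0.27851921] [0.65436576 0.13600839 0.28447345]
```

View pics/w5.png

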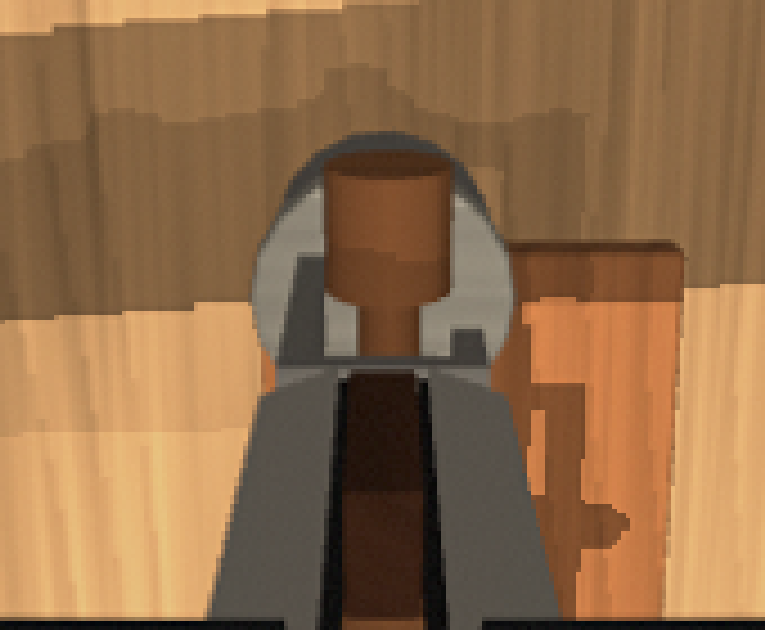

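The crook straddles the groove centrally: strap y 0.118–0.136 in a groove spanning 0.113–0.143. I'm lowering slowly.

Call:
arm_command([
  [0,0.4,0],
  [0,0.7,0],
  [0,1.0,0],
  [0,1.25,0],
  [0,1.5,0],
  [0,1.75,0],
  [0,2.0,0],
  [0,2.2,0],
  [0,2.4,0],
  [0,2.4,0],
], roll=[0,0,0,0,0,0,0,0,0,0], jaw=[0.6,0.6,0.6,0.6,0.6,0.6,0.6,0.6,0.6,0.6])

```text
clock: 7.1
ee_pos: [0.6379, 0.1275, 0.2764]
eef_rot: [[-0.001, 0.0, 1.0], [-1.0, 0.001, -0.001], [-0.001, -1.0, 0.0]]
contact_force: [-0.9, -0.1, -0.9]
gripper_width: 0.0096
```

```bash
cat >> bar.py <<'E'
def tilt(d):
    # top line of visible thick bar: lowest-noise fit of z vs y over bar-coloured points near top
    Q=bar(d);out=[]
    for y in np.arange(-.25,.2,.006):
        q=Q[(Q[:,1]>=y)&(Q[:,1]<y+.006)&(abs(Q[:,0]-.639)<.014)]
        if len(q)>6: out.append((y+.003,np.median(q[:,2])))
    o=np.array(out)
    l=cv2.fitLine(o.astype(np.float32),cv2.DIST_HUBER,0,.01,.01).ravel()
    return np.arctan2(l[1],l[0])if l[0]>0 else np.arctan2(-l[1],-l[0]),len(o)
E
python3 - <<'E'
from bar import *
d=take("wrist","6");s=sense();print(s["clock"],s["gripper_width"],s["ee_pos"],s["contact_force"])
sections(d,.08,.18,.01)
for n in("scene","side"):
    d=take(n,"6");print(n,tilt(d), tilt(load(n,"0")))
crop(load("scene","6"),130,330,130,290,3.9,"c6")
E
```

```text
7.15 0.009704864496727963 [0.63785539 0.12748672 0.27649012] [ 0.39875256 -1.03309933 -0.80969495]
0.085 184 x [0.6323 0.6455] ztop 0.2622
0.095 96 x [0.6328 0.6448] ztop 0.2612
0.115 74 x [0.6341 0.6436] ztop 0.2981
0.125 299 x [0.6341 0.6437] ztop 0.3076
0.135 785 x [0.6221 0.644 ] ztop 0.2986
0.145 322 x [0.6302 0.6488] ztop 0.2549
0.155 421 x [0.6303 0.6487] ztop 0.2536
0.165 177 x [0.6303 0.6479] ztop 0.2526
scene (np.float32(-0.11894446), 57) (np.float32(0.0006402234), 56)
side (np.float32(-0.118617825), 54) (np.float32(0.005058844), 57)
```

View pics/c6.png

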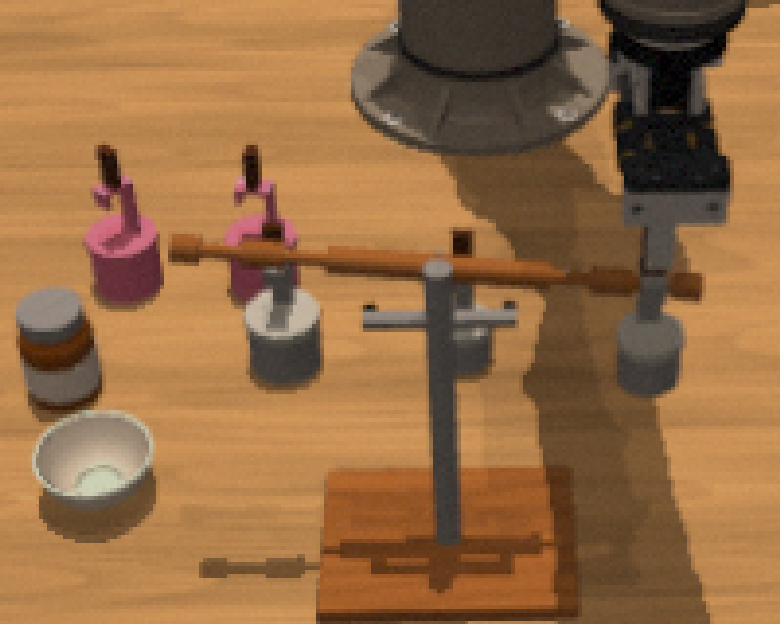

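The bar follows, tilted −0.119 rad. I'm lowering a further 5 mm, then opening.

Call:
arm_command([
  [0,0.2,0],
  [0,0.4,0],
  [0,0.55,0],
  [0,0.55,0],
  [0,0.55,0],
  [0,0.55,0],
], roll=[0,0,0,0,0,0], jaw=[0.6,0.6,0.6,0.6,0.6,0.6])

```text
clock: 8.0
ee_pos: [0.6379, 0.1276, 0.2711]
eef_rot: [[-0.001, 0.001, 1.0], [-1.0, 0.002, -0.001], [-0.002, -1.0, 0.001]]
contact_force: [-0.2, 0.1, 0.6]
gripper_width: 0.0099
```

```bash
python3 - <<'E'
from bar import *
s=sense();print(s["clock"],s["gripper_width"],s["ee_pos"],s["contact_force"])
for n in("scene","side"):
    d=take(n,"7");print(n,tilt(d))
E
```

```text
8.0 0.00993392282056245 [0.63785044 0.1275735  0.27108795] [-0.17433284  0.09131557  0.61084914]
scene (np.float32(-0.15455075), 55)
side (np.float32(-0.14890295), 53)
```

Call:
arm_command([
  [0,0,0],
  [0,0,0],
  [0,0,0],
  [0,0,0],
  [0,0,0],
], roll=[0,0,0,0,0], jaw=[1.3,2,3,4,4])

```text
clock: 8.72
ee_pos: [0.6379, 0.1276, 0.2711]
eef_rot: [[-0.001, 0.001, 1.0], [-1.0, 0.002, -0.001], [-0.002, -1.0, 0.001]]
contact_force: [0.4, 0.9, -0.1]
gripper_width: 0.0396
```

```bash
python3 - <<'E'
from bar import *
d=take("wrist","8");s=sense();print(s["clock"],s["gripper_width"],s["ee_pos"],s["contact_force"])
for n in("scene","side"):
    d=take(n,"8");print(n,tilt(d))
E
```

```text
8.775 0.04022510358843251 [0.63787342 0.12759908 0.27111163] [-0.37715074  1.12348267 -0.1869522 ]
scene (np.float32(-0.15710387), 54)
side (np.float32(-0.15213208), 56)
```

View pics/wrist8.png

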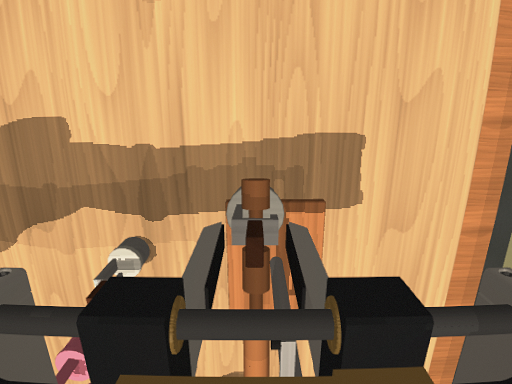

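Released cleanly: the fingers stand clear of the tab and the bar is at −0.155 rad. I'm retreating upward and moving over to the large tin.

Call:
arm_command([
  [0,-5,0],
  [0,-10,0],
  [4,-10,-3],
  [8,-10,-6],
  [13,-10,-9.6],
  [18,-10,-13.2],
  [22,-8,-16.2],
  [26.2,-4,-19.3],
  [26.2,-4,-19.3],
  [26.2,-4,-19.3],
], roll=[0,0,0,0,0,0,0,0,0,0], jaw=[4,4,4,4,4,4,4,5,5,5])

```text
clock: 10.12
ee_pos: [0.445, -0.1341, 0.311]
eef_rot: [[-0.001, 0.001, 1.0], [-1.0, 0.002, -0.001], [-0.002, -1.0, 0.001]]
contact_force: [0.5, -0.8, 0.4]
gripper_width: 0.0499
```

```bash
cat > look.py <<'E'
from bar import *
def crookpose(d,c,zt):
    P=cloud(d)
    m=(abs(P[...,2]-zt)<.004)&(np.hypot(P[...,0]-c[0],P[...,1]-c[1])<.03)
    Q=P[m];print("crooktop",len(Q),Q.mean(0).round(4),cv2.minAreaRect((Q[:,:2]*1000).astype(np.float32)))
E
python3 - <<'E'
from look import *
d=take("wrist","9");s=sense();print(s["clock"],s["gripper_width"],s["ee_pos"],s["eef_rot"].round(3).tolist(),s["joint_positions"],s["contact_force"])
crookpose(d,(.445,-.1737),.115)
e=take("scene","9");print(tilt(e));e=take("side","9");print(tilt(e))
crop(d,190,320,170,280,6,"w9")
E
```

```text
10.175 0.050213585100590034 [ 0.44545447 -0.13366403  0.31122778] [[-0.0, 0.001, 1.0], [-1.0, 0.002, -0.0], [-0.002, -1.0, 0.001]] [-42.12954417  -4.18551145  49.61768952 112.819097     3.28836477
  69.85253148   6.27155892] [-0.21084559  0.60248429  0.79791714]
crooktop 250 [ 0.445  -0.1715  0.1152] ((445.104736328125, -172.6376953125), (18.612924575805664, 31.98506736755371), 85.33268737792969)
(np.float32(-0.15280335), 57)
(np.float32(-0.14880972), 53)
```

View pics/wrist9.png

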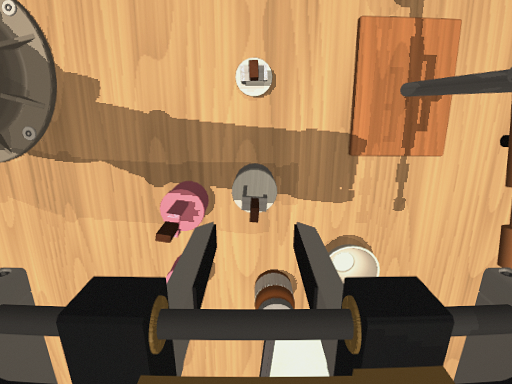

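View pics/side9.png

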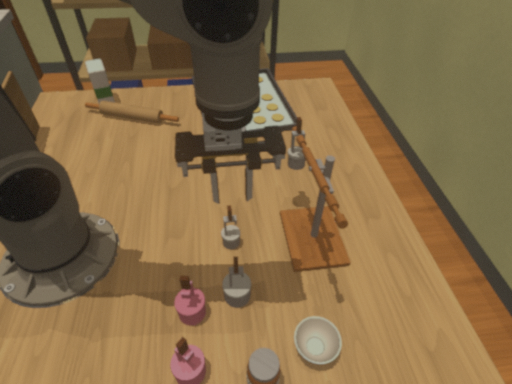

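```bash
python3 - <<'E'
from look import *
d=load("wrist","9");P=cloud(d);I=d["pixels"].astype(int)
m=(P[...,2]>.1)&(P[...,2]<.16)&(P[...,0]<.43)&(P[...,0]>.25)&(P[...,1]<-.1)&(P[...,1]>-.24)
m[230:]=m[230:]&False if 0 else m[230:]
Q=P[:250,:240][m[:250,:240]];print(len(Q),Q.min(0),Q.max(0))
crookpose(d,(.445,-.0145),.103)
E
```

```text
560 [ 0.32924705 -0.21964605  0.10008525] [ 0.34822275 -0.18450012  0.15694144]
crooktop 302 [ 0.4444 -0.0144  0.1032] ((444.8758544921875, -14.020025253295898), (18.269201278686523, 32.022953033447266), 89.98666381835938)
```

Call:
arm_command([
  [3.9,2,0],
  [3.9,6,0],
  [3.9,11,0],
  [3.9,15,0],
  [3.9,17.7,0],
  [3.9,17.7,0],
  [3.9,17.7,0],
], roll=[4.7,4.7,4.7,4.7,4.7,4.7,4.7], jaw=[5,5,5,5,5,5,5])

```text
clock: 11.15
ee_pos: [0.4467, -0.1724, 0.1351]
eef_rot: [[-0.081, 0.002, 0.997], [-0.997, 0.001, -0.081], [-0.001, -1.0, 0.002]]
contact_force: [0.4, -0.2, 0.6]
gripper_width: 0.0503
```

```bash
python3 - <<'E'
from look import *
d=take("wrist","10");s=sense();print(s["clock"],s["gripper_width"],s["ee_pos"],s["eef_rot"].round(3).tolist(),s["contact_force"])
E
```

```text
11.2 0.05023025809940065 [ 0.44687625 -0.17237265  0.13530535] [[-0.081, 0.003, 0.997], [-0.997, 0.001, -0.081], [-0.001, -1.0, 0.003]] [ 0.49344144 -0.54202291  0.87881231]
```

View pics/wrist10.png

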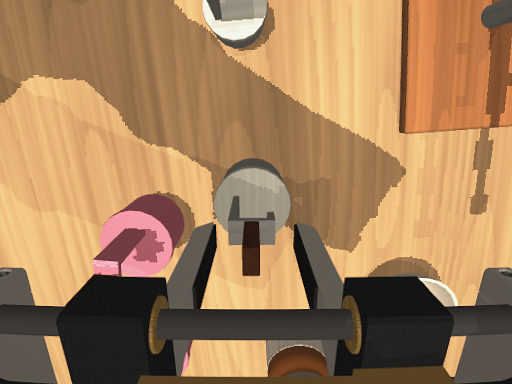

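Call:
arm_command([
  [0,0.1,-0.15],
  [0,0.1,-0.15],
  [0,0.1,-0.15],
  [0,0.1,-0.15],
  [0,0.1,-0.15],
  [0,0.1,-0.15],
  [0,-1.5,-0.15],
  [0,-4,-0.15],
  [0,-4,-0.15],
  [0,-4,-0.15],
], roll=[0,0,0,0,0,0,0,0,0,0], jaw=[0.6,0.6,0.6,0.6,0.6,0.6,0.6,0.6,0.6,0.6], newtons=40)

```text
clock: 12.45
ee_pos: [0.4452, -0.1719, 0.1752]
eef_rot: [[-0.08, 0.003, 0.997], [-0.997, 0.001, -0.08], [-0.002, -1.0, 0.003]]
contact_force: [-0.3, -0.3, -3.1]
gripper_width: 0.0096
```

```bash
python3 - <<'E'
from look import *
d=take("wrist","11");s=sense();print(s["clock"],s["gripper_width"],s["ee_pos"],s["eef_rot"].round(3).tolist(),s["contact_force"])
P=cloud(d);c=s["ee_pos"]
m=(np.hypot(P[...,0]-c[0],P[...,1]-c[1])<.031)&(P[...,2]>c[2]-.1)&(P[...,2]<c[2]-.05)
print("lid z",np.median(P[m][:,2]), "tcp-lid",c[2]-np.median(P[m][:,2]))
E
```

```text
12.5 0.009624743082249084 [ 0.44495626 -0.17197868  0.17492456] [[-0.081, 0.002, 0.997], [-0.997, 0.001, -0.081], [-0.001, -1.0, 0.002]] [-1.14235958 -0.39175618 -4.14272018]
lid z 0.09935550599083254 tcp-lid 0.07556904990298716
```

View pics/wrist11.png

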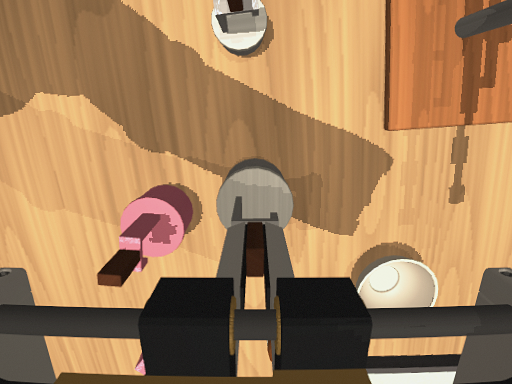

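Call:
arm_command([
  [0,-4,0],
  [0,-8,0],
  [0,-12,0],
  [0,-16.8,0],
  [-0.1,-16.8,3.5],
  [-0.1,-16.8,7],
  [-0.1,-16.8,10.5],
  [-0.1,-16.8,13.9],
  [-0.1,-16.8,13.9],
  [-0.1,-16.8,13.9],
], roll=[0,0,0,0,-4.6,-4.6,-4.6,-4.6,-4.6,-4.6], jaw=[0.6,0.6,0.6,0.6,0.6,0.6,0.6,0.6,0.6,0.6])

```text
clock: 13.75
ee_pos: [0.5825, -0.1829, 0.3424]
eef_rot: [[-0.001, 0.001, 1.0], [-1.0, 0.001, -0.001], [-0.001, -1.0, 0.001]]
contact_force: [-0.9, -0.7, -2.9]
gripper_width: 0.0098
```

```bash
python3 - <<'E'
from look import *
d=take("wrist","12");s=sense();print(s["clock"],s["gripper_width"],s["ee_pos"],s["eef_rot"].round(3).tolist(),s["contact_force"])
P=cloud(d);c=s["ee_pos"]
sections(d,-.23,-.08,.005)
m=(abs(P[...,2]-(c[2]-.0185))<.003)&(np.hypot(P[...,0]-c[0],P[...,1]-c[1])<.03)
Q=P[m];print(len(Q),Q.mean(0),cv2.minAreaRect((Q[:,:2]*1000).astype(np.float32)))
m=(abs(P[...,2]-(c[2]-.0756))<.004)&(np.hypot(P[...,0]-c[0],P[...,1]-c[1])<.04)
Q=P[m];print(len(Q),Q.mean(0),cv2.minEnclosingCircle((Q[:,:2]*1000).astype(np.float32)))
E
```

```text
13.8 0.009754104771960785 [ 0.58236973 -0.18276016  0.34286059] [[-0.001, 0.002, 1.0], [-1.0, 0.001, -0.001], [-0.001, -1.0, 0.002]] [ 0.30022958  0.01718813 -2.772122  ]
-0.212 123 x [0.6308 0.6493] ztop 0.3052
-0.208 166 x [0.6308 0.6488] ztop 0.305
-0.202 168 x [0.6308 0.6487] ztop 0.3039
-0.197 185 x [0.6309 0.6496] ztop 0.3031
-0.192 166 x [0.6324 0.6484] ztop 0.3021
-0.187 84 x [0.6355 0.6443] ztop 0.2968
-0.182 89 x [0.6355 0.6451] ztop 0.2957
-0.177 84 x [0.6358 0.6449] ztop 0.295
-0.172 83 x [0.6355 0.6445] ztop 0.2942
-0.167 82 x [0.6354 0.6444] ztop 0.2933
-0.162 148 x [0.6305 0.6486] ztop 0.2972
-0.157 176 x [0.6306 0.6486] ztop 0.2969
-0.152 177 x [0.6306 0.6484] ztop 0.2957
-0.147 182 x [0.6306 0.6494] ztop 0.2952
-0.142 182 x [0.6306 0.6487] ztop 0.2946
-0.137 184 x [0.6306 0.6487] ztop 0.2936
-0.132 111 x [0.6354 0.6458] ztop 0.2928
-0.127 96 x [0.6355 0.6451] ztop 0.2871
-0.122 97 x [0.6354 0.6446] ztop 0.286
-0.117 97 x [0.6354 0.6445] ztop 0.2858
-0.112 92 x [0.6356 0.6442] ztop 0.285
-0.107 134 x [0.6309 0.6479] ztop 0.2862
-0.102 189 x [0.6306 0.6489] ztop 0.2879
-0.097 187 x [0.6305 0.6486] ztop 0.2873
-0.092 187 x [0.6305 0.6481] ztop 0.2864
-0.087 184 x [0.6306 0.6478] ztop 0.2855
-0.082 204 x [0.6307 0.6595] ztop 0.2848
-0.077 203 x [0.6302 0.6489] ztop 0.284
179 [ 0.58369829 -0.17519642  0.3234432 ] ((583.4410400390625, -176.05455017089844), (4.139103889465332, 31.69261932373047), 89.59603118896484)
3227 [ 0.583929   -0.17477846  0.26640782] ((583.31689453125, -183.280517578125), 33.29008102416992)
```

View pics/wrist12.png

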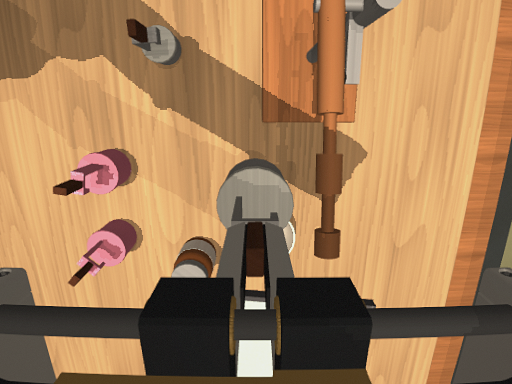

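The wrist view shows the right outer groove at about (328,212), y ≈ −0.1775. The crook is at y ≈ −0.183, so I'm shifting +5 mm in y, crossing 56 mm, and partly lowering.

Call:
arm_command([
  [-0.5,0,1.5],
  [-0.5,0,3.5],
  [-0.5,0,5.65],
  [-0.5,0,5.65],
  [-0.5,0,5.65],
  [-0.5,1,5.65],
  [-0.5,1.6,5.65],
  [-0.5,1.6,5.65],
], roll=[0,0,0,0,0,0,0,0], jaw=[0.6,0.6,0.6,0.6,0.6,0.6,0.6,0.6])

```text
clock: 14.8
ee_pos: [0.6385, -0.1775, 0.3263]
eef_rot: [[-0.001, 0.001, 1.0], [-1.0, 0.002, -0.001], [-0.002, -1.0, 0.001]]
contact_force: [0.7, 0.7, -3.0]
gripper_width: 0.0099
```

```bash
python3 - <<'E'
from look import *
d=take("wrist","13");s=sense();print(s["clock"],s["gripper_width"],s["ee_pos"],s["contact_force"])
crop(d,170,340,140,280,4.5,"w13")
P=cloud(d);c=s["ee_pos"]
m=(abs(P[...,2]-(c[2]-.0185))<.003)&(np.hypot(P[...,0]-c[0],P[...,1]-c[1])<.03)
Q=P[m];print(len(Q),Q.mean(0),cv2.minAreaRect((Q[:,:2]*1000).astype(np.float32)))
sections(d,-.23,-.08,.005)
e=take("side","13");crop(e,270,400,130,250,6,"s13");print(tilt(e))
e=take("scene","13");print(tilt(e))
E
```

```text
14.85 0.00965908487868647 [ 0.63871116 -0.17760858  0.32672134] [ 0.93462642 -0.3264245  -3.30149883]
187 [ 0.63942771 -0.16983205  0.30727201] ((639.523193359375, -170.6247100830078), (3.875710964202881, 31.660188674926758), 89.2375259399414)
-0.172 48 x [0.6362 0.6449] ztop 0.2938
-0.167 194 x [0.6353 0.6449] ztop 0.3191
-0.162 165 x [0.6305 0.6499] ztop 0.2975
-0.157 198 x [0.6312 0.6491] ztop 0.2969
-0.152 200 x [0.6306 0.6498] ztop 0.2963
-0.147 203 x [0.6306 0.6497] ztop 0.2952
-0.142 203 x [0.6307 0.6497] ztop 0.2943
-0.137 217 x [0.6314 0.6494] ztop 0.2937
-0.132 125 x [0.6355 0.645 ] ztop 0.2923
-0.127 103 x [0.6357 0.6448] ztop 0.2871
-0.122 100 x [0.6357 0.6448] ztop 0.2862
-0.117 105 x [0.6357 0.6448] ztop 0.2854
-0.112 103 x [0.6357 0.6448] ztop 0.2848
-0.107 122 x [0.6321 0.648 ] ztop 0.2837
-0.102 229 x [0.6309 0.6496] ztop 0.2878
-0.097 203 x [0.6303 0.6495] ztop 0.2871
-0.092 231 x [0.6303 0.6495] ztop 0.2865
-0.087 224 x [0.6308 0.649 ] ztop 0.2858
-0.082 237 x [0.6304 0.6553] ztop 0.2849
-0.077 228 x [0.6309 0.6496] ztop 0.2841
(np.float32(-0.14238904), 27)
(np.float32(-0.15522008), 54)
```

View pics/w13.png

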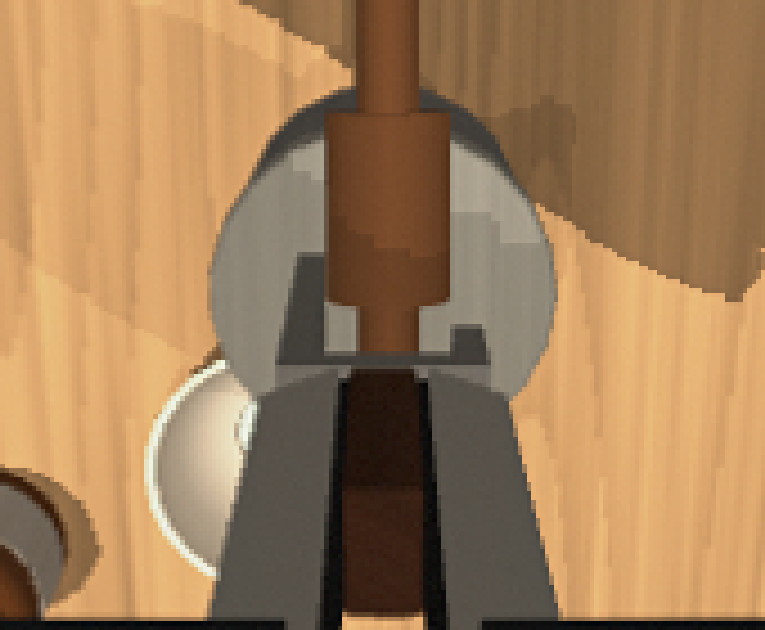

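View pics/s13.png

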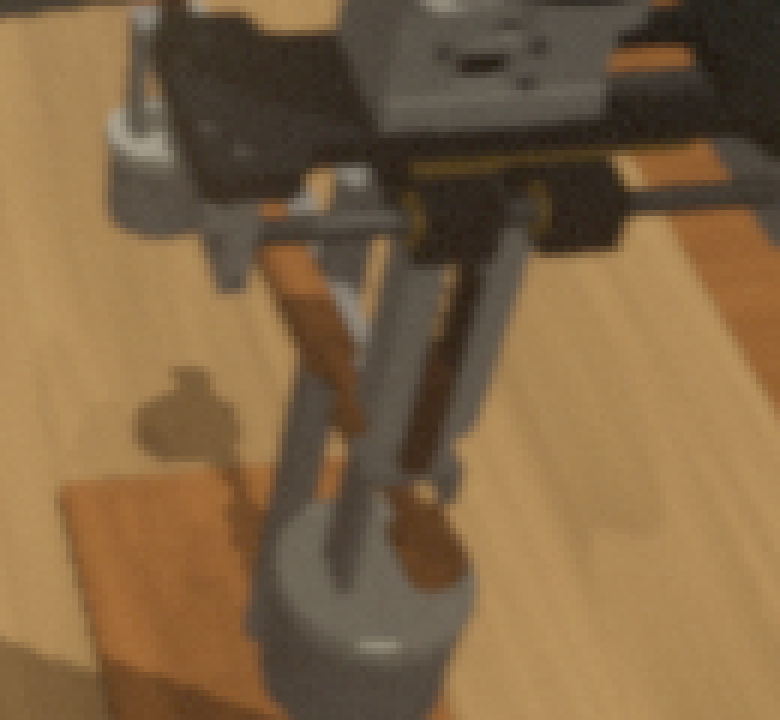

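Call:
arm_command([
  [0,0.4,0],
  [0,0.8,0],
  [0,1.1,0],
  [0,1.4,0],
  [0,1.7,0],
  [0,2.0,0],
  [0,2.3,0],
  [0,2.6,0],
  [0,2.9,0],
  [0,3.2,0],
], roll=[0,0,0,0,0,0,0,0,0,0], jaw=[0.6,0.6,0.6,0.6,0.6,0.6,0.6,0.6,0.6,0.6])

```text
clock: 16.2
ee_pos: [0.639, -0.1779, 0.295]
eef_rot: [[-0.001, 0.002, 1.0], [-1.0, 0.001, -0.001], [-0.001, -1.0, 0.002]]
contact_force: [-0.9, -1.9, 0.6]
gripper_width: 0.0097
```

```bash
python3 - <<'E'
from look import *
d=take("wrist","14");s=sense();print(s["clock"],s["gripper_width"],s["ee_pos"],s["contact_force"])
crop(d,170,340,140,280,4.5,"w14")
e=take("scene","14");print(tilt(e));crop(e,130,330,130,290,3.9,"c14")
E
```

```text
16.25 0.00974823031243854 [ 0.63887697 -0.1777459   0.29455619] [ 0.75500891 -0.04047429 -1.99479299]
(np.float32(-0.00038142822), 54)
```

View pics/w14.png

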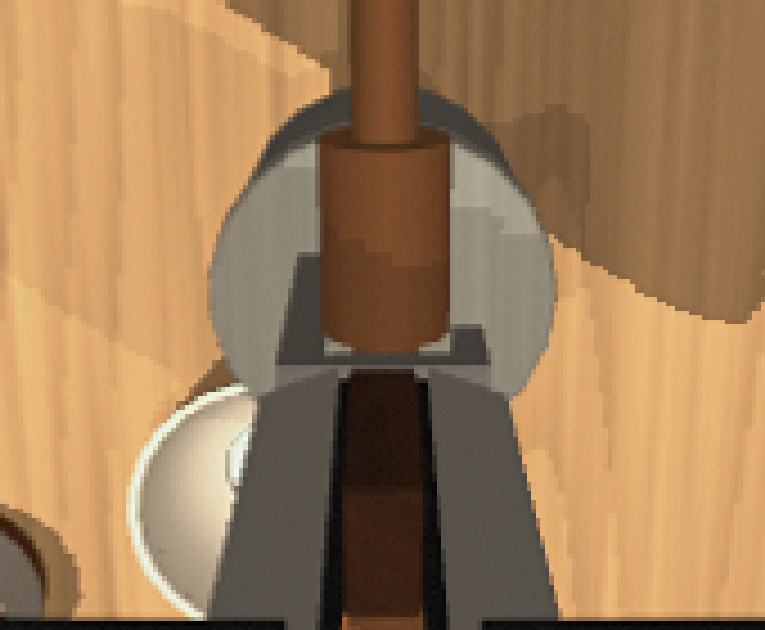

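View pics/c14.png

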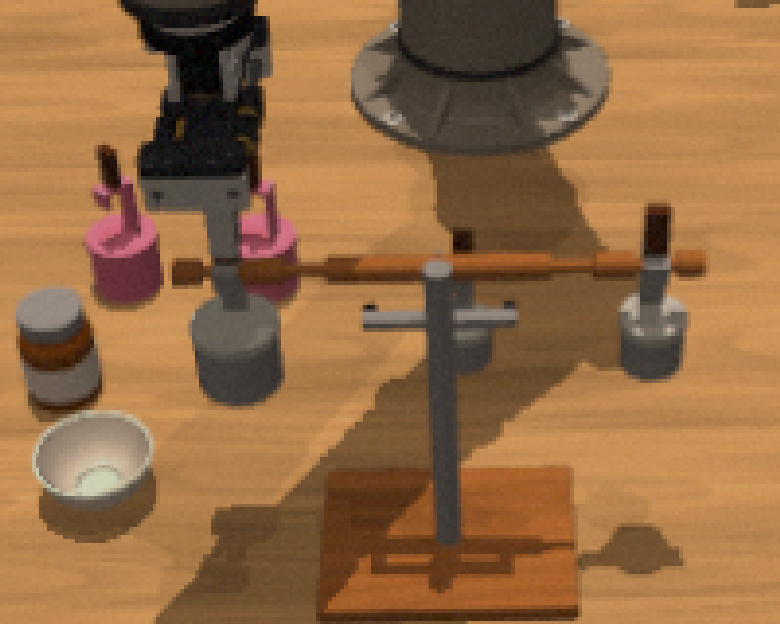

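Bar level at 0.000 with the large tin half-loaded. I'm continuing down.

Call:
arm_command([
  [0.1,0.3,0],
  [0.15,0.55,0],
  [0.15,0.8,0],
  [0.15,1.05,0],
  [0.15,1.25,0],
  [0.15,1.4,0],
  [0.15,1.4,0],
  [0.15,1.4,0],
], roll=[0,0,0,0,0,0,0,0], jaw=[0.6,0.6,0.6,0.6,0.6,0.6,0.6,0.6])

```text
clock: 17.3
ee_pos: [0.6389, -0.1792, 0.2808]
eef_rot: [[-0.001, 0.001, 1.0], [-1.0, 0.001, -0.001], [-0.001, -1.0, 0.001]]
contact_force: [0.1, 1.6, 0.1]
gripper_width: 0.0097
```

```bash
python3 - <<'E'
from look import *
d=take("wrist","15");s=sense();print(s["clock"],s["gripper_width"],s["ee_pos"],s["contact_force"])
e=take("scene","15");print(tilt(e))
E
```

```text
17.35 0.010209071730271062 [ 0.63891308 -0.17921961  0.28084123] [-0.42325363  1.83925216  0.59434912]
(np.float32(0.09068734), 58)
```

Call:
arm_command([
  [0,0.05,0],
  [0,0.05,0],
  [0,0.05,0],
  [0,0.05,0],
  [0,0.05,0],
], roll=[0,0,0,0,0], jaw=[1.3,2,3,4,4])

```text
clock: 18.02
ee_pos: [0.6389, -0.1792, 0.2804]
eef_rot: [[-0.001, 0.002, 1.0], [-1.0, 0.001, -0.001], [-0.001, -1.0, 0.002]]
contact_force: [-0.3, 0.3, -0.3]
gripper_width: 0.0397
```

```bash
python3 - <<'E'
from look import *
d=take("wrist","16");s=sense();print(s["clock"],s["gripper_width"],s["ee_pos"],s["contact_force"])
e=take("scene","16");print(tilt(e))
E
```

```text
18.075 0.03997789934349898 [ 0.63891722 -0.17920421  0.2803484 ] [-0.15979905 -0.06152761 -0.49992631]
(np.float32(0.08732547), 57)
```

View pics/wrist16.png

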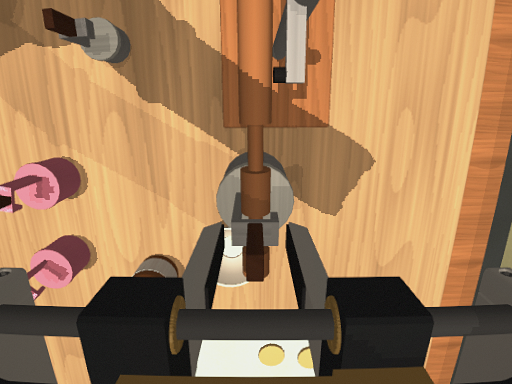

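View pics/scene16.png

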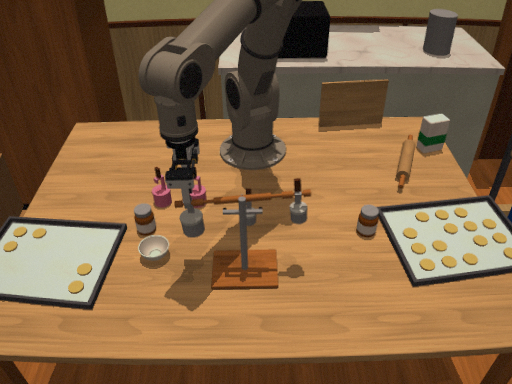

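Large tin hangs and is released; bar at +0.087. Next is the other small tin.

Call:
arm_command([
  [0,-5,0],
  [0,-9,0],
  [-3,-9,-4],
  [-7,-9,-8],
  [-11,-9,-12],
  [-15,-8,-16],
  [-19.5,-3,-19.4],
  [-19.5,2,-19.4],
  [-19.5,5,-19.4],
  [-19.5,5,-19.4],
], roll=[0,0,0,0,0,0,0,0,0,0], jaw=[4,4,4,4,4,4,5,5,5,5])

```text
clock: 19.38
ee_pos: [0.4435, 0.0158, 0.2289]
eef_rot: [[-0.001, -0.002, 1.0], [-1.0, -0.001, -0.001], [0.001, -1.0, -0.002]]
contact_force: [0.4, 0.1, 1.3]
gripper_width: 0.0502
```

```bash
python3 - <<'E'
from look import *
d=take("wrist","17");s=sense();print(s["clock"],s["gripper_width"],s["ee_pos"],s["eef_rot"].round(3).tolist(),s["contact_force"])
crookpose(d,(.445,-.0145),.103)
e=take("scene","17");print(tilt(e));e=take("side","17");print(tilt(e));crop(e,180,360,100,300,3,"s17")
E
```

```text
19.425 0.04977430792924378 [0.44513682 0.01562769 0.23072626] [[-0.002, 0.0, 1.0], [-1.0, -0.001, -0.002], [0.001, -1.0, 0.0]] [ 1.22356661 -0.164557    0.29953252]
crooktop 383 [ 0.4449 -0.0123  0.1032] ((444.5098876953125, -13.528159141540527), (31.500120162963867, 18.58391571044922), 0.6743059754371643)
(np.float32(0.08299664), 62)
(np.float32(0.08323477), 59)
```

View pics/wrist17.png

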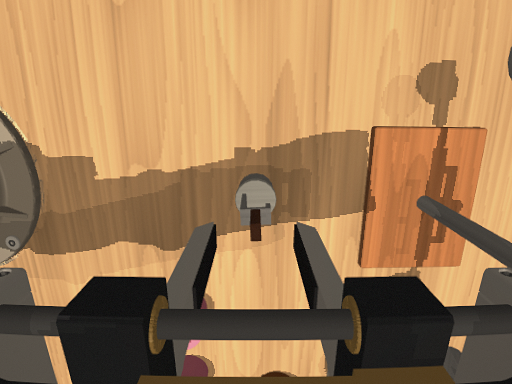

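View pics/s17.png

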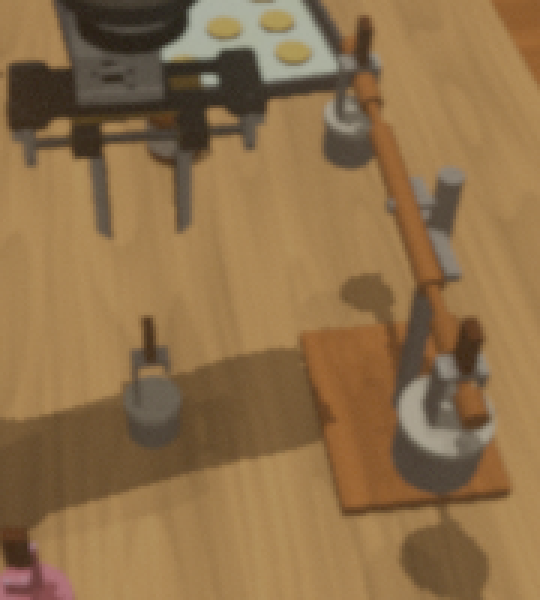

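Call:
arm_command([
  [3.0,0,0],
  [3.0,4,0],
  [3.0,8,0],
  [3.0,10.8,0],
  [3.0,10.8,0],
  [3.0,10.8,0],
], roll=[0,0,0,0,0,0], jaw=[5,5,5,5,5,5])

```text
clock: 20.27
ee_pos: [0.4481, -0.0143, 0.1257]
eef_rot: [[-0.003, 0.005, 1.0], [-1.0, 0.002, -0.003], [-0.002, -1.0, 0.005]]
contact_force: [0.4, 0.6, 0.4]
gripper_width: 0.0499
```

```bash
python3 - <<'E'
from look import *
d=take("wrist","18");s=sense();print(s["clock"],s["gripper_width"],s["ee_pos"],s["eef_rot"].round(3).tolist(),s["contact_force"])
E
```

```text
20.325 0.04989515528019593 [ 0.44812357 -0.01400491  0.1256625 ] [[-0.002, 0.005, 1.0], [-1.0, 0.003, -0.002], [-0.003, -1.0, 0.005]] [-0.68467561 -0.66909429  0.19583264]
```

View pics/wrist18.png

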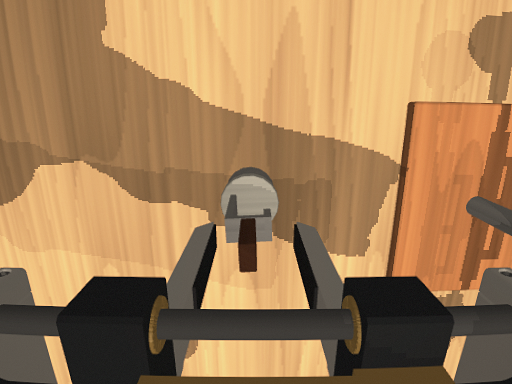

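Call:
arm_command([
  [0,0.3,-0.4],
  [0,0.3,-0.4],
  [0,0.3,-0.4],
], roll=[0,0,0], jaw=[4,3,3])

```text
clock: 20.7
ee_pos: [0.4442, -0.0136, 0.1229]
eef_rot: [[-0.002, 0.006, 1.0], [-1.0, 0.004, -0.002], [-0.004, -1.0, 0.006]]
contact_force: [0.3, -0.8, -0.2]
gripper_width: 0.0301
```

```bash
python3 - <<'E'
from look import *
s=sense();print(s["clock"],s["gripper_width"],s["ee_pos"],s["eef_rot"].round(3).tolist(),s["contact_force"],s["joint_positions"].round(1))
E
```

```text
20.7 0.03014105923272021 [ 0.44424422 -0.0136451   0.12290384] [[-0.002, 0.006, 1.0], [-1.0, 0.004, -0.002], [-0.004, -1.0, 0.006]] [ 0.25214261 -0.77023302 -0.16971707] [-58.1  16.4  60.7 128.4 -20.7  45.   16.4]
```

Just lag; the TCP is now at (0.4442, −0.0136, 0.1229). I'm closing and lifting.

Call:
arm_command([
  [0,0.05,0.05],
  [0,0.05,0.05],
  [0,0.05,0.05],
  [0,0.05,0.05],
  [0,-1.5,0.05],
  [0,-4,0.05],
  [0,-6,0.05],
  [0,-6,0.05],
  [0,-6,0.05],
], roll=[0,0,0,0,0,0,0,0,0], jaw=[0.6,0.6,0.6,0.6,0.6,0.6,0.6,0.6,0.6], newtons=30)

```text
clock: 21.82
ee_pos: [0.444, -0.0134, 0.1822]
eef_rot: [[-0.001, 0.005, 1.0], [-1.0, 0.004, -0.001], [-0.004, -1.0, 0.005]]
contact_force: [0.5, 0.3, -2.4]
gripper_width: 0.01
```

```bash
python3 - <<'E'
from look import *
d=take("wrist","19");s=sense();print(s["clock"],s["gripper_width"],s["ee_pos"],s["eef_rot"].round(3).tolist(),s["contact_force"])
P=cloud(d);c=s["ee_pos"]
m=(np.hypot(P[...,0]-c[0],P[...,1]-c[1])<.024)&(P[...,2]>c[2]-.1)&(P[...,2]<c[2]-.05)
print("tcp-lid",c[2]-np.median(P[m][:,2]))
e=take("scene","19");print(tilt(e))
E
```

```text
21.875 0.009895456677718047 [ 0.44390238 -0.01375045  0.18215747] [[-0.002, 0.005, 1.0], [-1.0, 0.003, -0.002], [-0.003, -1.0, 0.005]] [ 0.65704531 -0.58461693 -1.77447979]
tcp-lid 0.07579409773372824
(np.float32(0.086548634), 62)
```

View pics/wrist19.png

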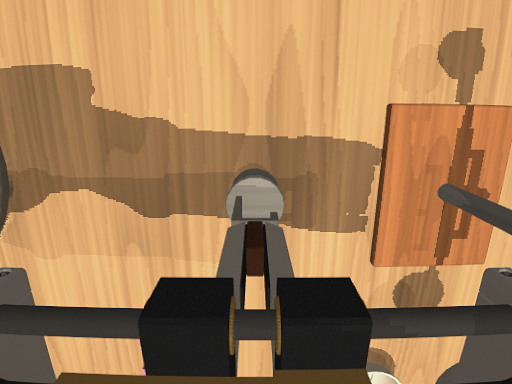

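Call:
arm_command([
  [0,-4,0],
  [0,-8,0],
  [0,-12,0],
  [-2,-14.5,0],
  [-5,-14.5,3.5],
  [-8.1,-14.5,7],
  [-8.1,-14.5,10.5],
  [-8.1,-14.5,14.1],
  [-8.1,-14.5,14.1],
  [-8.1,-14.5,14.1],
], roll=[0,0,0,0,0,0,0,0,0,0], jaw=[0.6,0.6,0.6,0.6,0.6,0.6,0.6,0.6,0.6,0.6])

```text
clock: 23.18
ee_pos: [0.5847, 0.0655, 0.3265]
eef_rot: [[-0.004, 0.003, 1.0], [-1.0, -0.0, -0.004], [0.0, -1.0, 0.003]]
contact_force: [-1.1, -0.4, -2.0]
gripper_width: 0.0097
```

```bash
python3 - <<'E'
from look import *
d=take("wrist","20");s=sense();print(s["clock"],s["gripper_width"],s["ee_pos"],s["eef_rot"].round(3).tolist(),s["contact_force"])
P=cloud(d);c=s["ee_pos"]
sections(d,0.02,.17,.005)
m=(abs(P[...,2]-(c[2]-.0185))<.003)&(np.hypot(P[...,0]-c[0],P[...,1]-c[1])<.03)
Q=P[m];print(len(Q),Q.mean(0),cv2.minAreaRect((Q[:,:2]*1000).astype(np.float32)))
m=(abs(P[...,2]-(c[2]-.0756))<.004)&(np.hypot(P[...,0]-c[0],P[...,1]-c[1])<.03)
Q=P[m];print(len(Q),Q.mean(0),cv2.minEnclosingCircle((Q[:,:2]*1000).astype(np.float32)))
E
```

```text
23.225 0.009992441794928397 [0.58412976 0.06552232 0.3270301 ] [[-0.004, 0.003, 1.0], [-1.0, 0.001, -0.004], [-0.001, -1.0, 0.003]] [ 0.60477385 -0.2945176  -1.60182372]
0.022 118 x [0.6301 0.6485] ztop 0.2802
0.028 128 x [0.6302 0.6478] ztop 0.2806
0.032 139 x [0.6299 0.648 ] ztop 0.2809
0.038 131 x [0.63   0.6479] ztop 0.2813
0.043 140 x [0.6299 0.6478] ztop 0.2817
0.048 145 x [0.6299 0.6479] ztop 0.2824
0.053 222 x [0.6304 0.6484] ztop 0.2816
0.058 74 x [0.6348 0.6436] ztop 0.2781
0.063 79 x [0.6348 0.6439] ztop 0.2786
0.068 78 x [0.6346 0.6436] ztop 0.2791
0.073 77 x [0.6348 0.6437] ztop 0.2795
0.078 77 x [0.6345 0.6433] ztop 0.2799
0.083 109 x [0.6299 0.6476] ztop 0.285
0.088 172 x [0.6296 0.6476] ztop 0.2854
0.093 172 x [0.6297 0.6477] ztop 0.286
0.098 189 x [0.6296 0.6479] ztop 0.2863
0.103 184 x [0.6298 0.6474] ztop 0.2869
0.108 164 x [0.6297 0.6456] ztop 0.2871
0.113 121 x [0.6297 0.64  ] ztop 0.2873
0.118 70 x [0.6334 0.6356] ztop 0.3186
0.123 95 x [0.6334 0.6341] ztop 0.3193
0.128 93 x [0.6334 0.6341] ztop 0.3182
0.132 168 x [0.6336 0.642 ] ztop 0.3184
0.138 105 x [0.6345 0.6514] ztop 0.2848
0.143 194 x [0.6298 0.6466] ztop 0.2904
0.148 228 x [0.6298 0.6471] ztop 0.2907
0.153 210 x [0.6298 0.6472] ztop 0.2911
0.158 242 x [0.6298 0.6472] ztop 0.2916
0.162 88 x [0.6297 0.6468] ztop 0.2915
194 [0.58627453 0.07337096 0.30763047] ((585.7158813476562, 72.719970703125), (31.554338455200195, 4.351334095001221), 0.3716910481452942)
1828 [0.58667022 0.07160996 0.25039439] ((585.67041015625, 65.273193359375), 25.289031982421875)
```

View pics/wrist20.png

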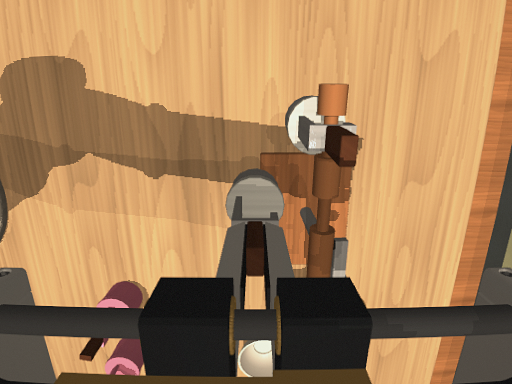

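Call:
arm_command([
  [-0.3,0,1.5],
  [-0.3,0,3.0],
  [-0.3,0,4.3],
  [-0.3,0,5.35],
  [-0.3,0,5.35],
  [-0.3,0.8,5.35],
  [-0.3,1.4,5.35],
  [-0.3,1.4,5.35],
], roll=[0,0,0,0,0,0,0,0], jaw=[0.6,0.6,0.6,0.6,0.6,0.6,0.6,0.6])

```text
clock: 24.22
ee_pos: [0.6372, 0.0685, 0.3126]
eef_rot: [[-0.003, 0.002, 1.0], [-1.0, 0.001, -0.003], [-0.001, -1.0, 0.002]]
contact_force: [0.5, 1.6, -1.0]
gripper_width: 0.0095
```

```bash
python3 - <<'E'
from look import *
d=take("wrist","21");s=sense();print(s["clock"],s["gripper_width"],s["ee_pos"],s["contact_force"])
crop(d,170,340,80,260,4,"w21")
P=cloud(d);c=s["ee_pos"]
m=(abs(P[...,2]-(c[2]-.0185))<.003)&(np.hypot(P[...,0]-c[0],P[...,1]-c[1])<.025)
Q=P[m];print(len(Q),Q.mean(0),cv2.minAreaRect((Q[:,:2]*1000).astype(np.float32)))
e=take("scene","21");crop(e,200,340,160,260,5.5,"c21");print(tilt(e))
E
```

```text
24.275 0.00974601416509379 [0.63742326 0.0684453  0.31299246] [ 0.83807762 -0.33896885 -1.15288867]
198 [0.63820807 0.07643361 0.29369262] ((638.2314453125, 75.61541748046875), (4.361010551452637, 31.602933883666992), 89.504150390625)
(np.float32(0.07929994), 58)
```

View pics/w21.png

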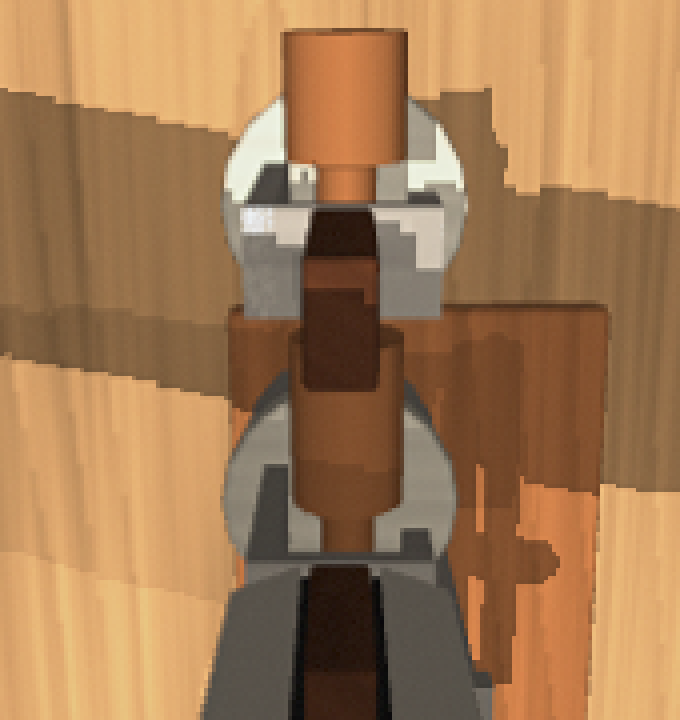

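View pics/c21.png

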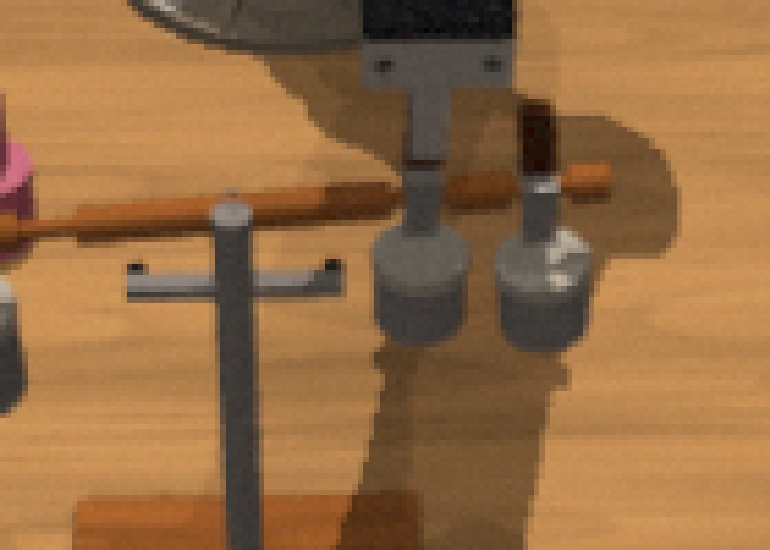

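Everything is aligned: the crook is over the inner groove and clear of its neighbour. I'm lowering.

Call:
arm_command([
  [0,0.4,0],
  [0,0.7,0],
  [0,0.9,0],
  [0,1.1,0],
  [0,1.3,0],
  [0,1.45,0],
  [0,1.6,0],
  [0,1.7,0],
  [0,1.7,0],
  [0,1.7,0],
], roll=[0,0,0,0,0,0,0,0,0,0], jaw=[0.6,0.6,0.6,0.6,0.6,0.6,0.6,0.6,0.6,0.6])

```text
clock: 25.58
ee_pos: [0.6376, 0.0684, 0.2963]
eef_rot: [[-0.003, 0.003, 1.0], [-1.0, 0.001, -0.003], [-0.001, -1.0, 0.003]]
contact_force: [-0.2, 1.3, -0.4]
gripper_width: 0.0099
```

```bash
python3 - <<'E'
from look import *
d=take("wrist","22");s=sense();print(s["clock"],s["gripper_width"],s["ee_pos"],s["contact_force"])
e=take("scene","22");crop(e,130,340,140,260,3.7,"c22");print(tilt(e));e=take("side","22");print(tilt(e))
E
```

```text
25.625 0.009618472701361085 [0.63763457 0.06841173 0.29625672] [ 0.44894824  0.81844537 -0.93547578]
(np.float32(0.02054101), 59)
(np.float32(0.028581912), 50)
```

View pics/c22.png

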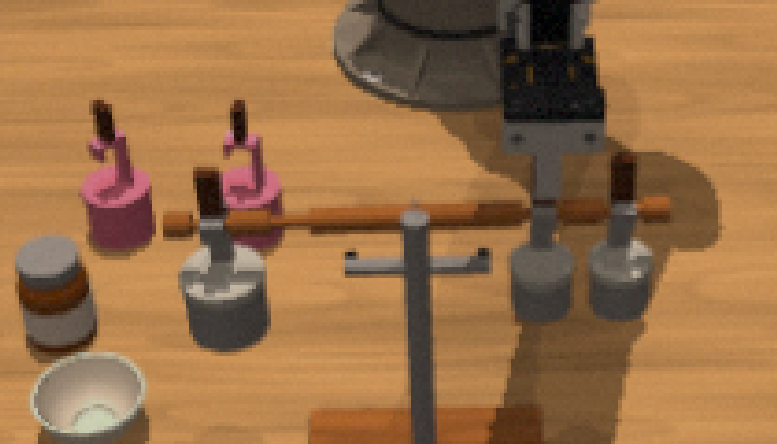

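Call:
arm_command([
  [0,0.1,0],
  [0,0.2,0],
  [0,0.2,0],
  [0,0.2,0],
  [0,0.2,0],
  [0,0.2,0],
  [0,0.2,0],
  [0,0.2,0],
  [0,0.2,0],
  [0,0.2,0],
], roll=[0,0,0,0,0,0,0,0,0,0], jaw=[0.6,0.6,0.6,0.6,1.3,2,3,4,4,4])

```text
clock: 26.98
ee_pos: [0.6377, 0.0684, 0.2943]
eef_rot: [[-0.003, 0.003, 1.0], [-1.0, 0.001, -0.003], [-0.001, -1.0, 0.003]]
contact_force: [0.3, 0.2, 0.4]
gripper_width: 0.04
```

```bash
python3 - <<'E'
from look import *
d=take("wrist","23");s=sense();print(s["clock"],s["gripper_width"],s["ee_pos"],s["contact_force"])
e=take("scene","23");print(tilt(e));e=take("side","23");print(tilt(e))
E
```

```text
27.025 0.03990191047114761 [0.63764594 0.0684009  0.29425888] [-0.28507571  0.41138186  0.58802399]
(np.float32(0.0015797947), 55)
(np.float32(0.0006940086), 52)
```

View pics/wrist23.png

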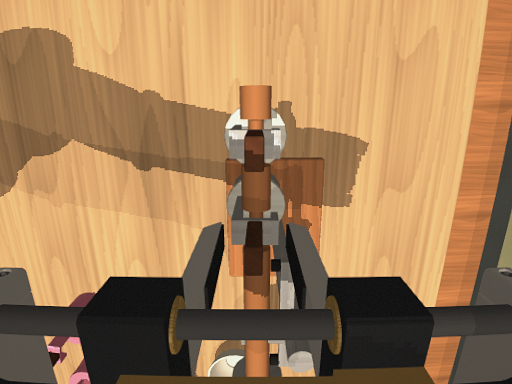

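Bar is level at 0.001 rad with the fingers open and clear. I'm retreating straight up and then back.

Call:
arm_command([
  [0,-3,0],
  [0,-7,0],
  [0,-12,0],
  [0,-12,-5],
  [0,-12,-9],
  [0,-12,-9],
  [0,-12,-9],
  [0,-12,-9],
  [0,-12,-9],
  [0,-12,-9],
], roll=[0,0,0,0,0,0,0,0,0,0], jaw=[4,4,4,4,4,4,4,4,4,4])

```text
clock: 28.38
ee_pos: [0.5476, 0.068, 0.4139]
eef_rot: [[-0.005, 0.003, 1.0], [-1.0, 0.0, -0.005], [-0.0, -1.0, 0.003]]
contact_force: [-0.1, -0.1, 0.7]
gripper_width: 0.0398
```

```bash
python3 - <<'E'
from look import *
s=sense();print(s["clock"],s["ee_pos"],s["contact_force"])
e=take("scene","24");print(tilt(e));crop(e,130,340,140,260,3.7,"c24");f=take("side","24");print(tilt(f));crop(f,180,360,90,300,2.8,"s24")
e0=load("scene","0")
for k,uv in(("jamL",(144,225)),("jamR",(368,218)),("bowl",(153,245))): 
    x,y=uv; print(k,np.abs(e["pixels"][y-20:y+20,x-20:x+20].astype(int)-e0["pixels"][y-20:y+20,x-20:x+20]).mean())
E
```

```text
28.375 [0.54756546 0.06804817 0.41386409] [-0.12999653 -0.09997661  0.65976837]
(np.float32(-0.00069030264), 58)
(np.float32(-0.0009658936), 56)
jamL 2.865625
jamR 2.9891666666666667
bowl 2.7985416666666665
```

View pics/c24.png

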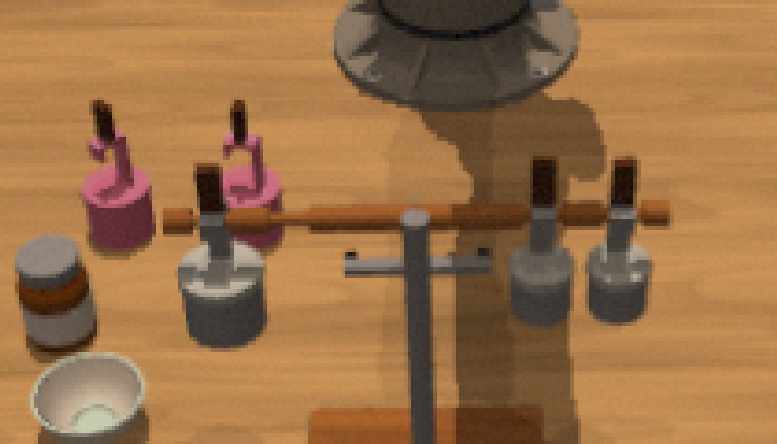

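View pics/s24.png

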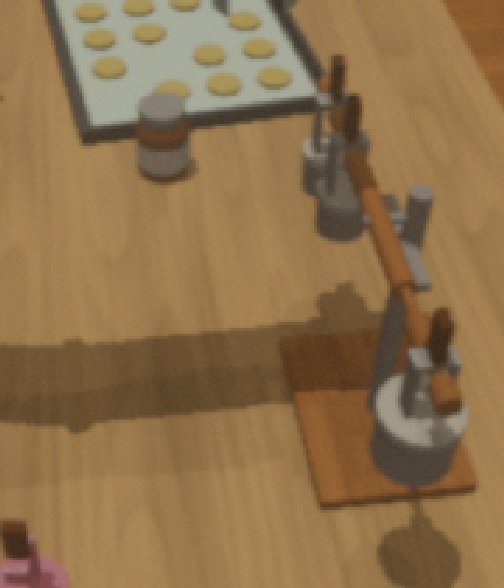

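Both views agree: three tins in the grooves, bar level, jars and bowl unmoved. I'm handing in.

```bash
python3 - <<'E'
from bench import *
print(job_done())
E
```

```text
the job is handed in; nothing more can be done
None
```

All three tins hang in grooves, the bar is level, and the job is handed in; the system reported no verdict. I hung one small tin in the left outer groove, then the large tin in the right outer, then the other small tin in the left inner. I lowered each one slowly onto the bar before letting go.

- **Tilt along the way:** the largest I measured was about 0.157 rad, with the first small tin on. It was +0.087 rad once the large tin was hung. The bar never came near the 0.20 limit.
- **Final bar tilt:** −0.001 rad in both the scene and side views, about 28 s into the 70 s allowed.
- **Bystanders and robot:** the jar and bowl areas look the same as at the start, and the gripper is clear of everything.
- **Disagreements:** the wrist view put the bar 2 to 4 mm further along y than the fixed cameras did, so I aligned each crook to its groove within the wrist view alone. The tilt settled slightly below the stated values: about 0.155 rad against 0.16 for one small tin in an outer groove.
- **Not checked:** I did not re-measure the crook-to-groove distances or the tins' speed after the final retreat, only viewed them.

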